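# Set up a pair of bar stands and load the tubes

### The arm

A 7-joint arm with a two-finger parallel gripper is mounted at the origin on a cart in front of the work surface, level with it; the furniture and walls round the work are solid. World frame = base frame: x ahead of the robot, y to its left, z up, the work surface at z = 0. Lengths are in m, angles in rad, forces in N, time in s.
With the tool pointing down it reaches from about 0.425 to 0.925 m from the base axis. Payload 6.8 kg.
Tool frame: the origin (TCP) lies between the finger pads; the fingertips stand finger_overhang ahead of it and the grasp point (between the pads) lies 6 mm ahead of it (finger_overhang is the distance from the TCP to the fingertips, in m); z points along the fingers, y is the line along which they close (so a half turn about z gives the same grasp; the last joint's range is limited). The gripper opens to 85 mm and grips with 20 to 120 N. Pads are 22 mm wide; open, the fingers measure 114 mm over their backs; the gripper's body (76 mm by 85 mm) begins 54 mm behind the grasp point. The pads swing forward as they close: fully open they stand 13 mm farther back than shut.
Start: joints at [-1.32, 0.477, 0.022, 1.555, -0.011, 1.109, -0.083], TCP at [0.237, 0.632, 0.256] pointing down, gripper open.
Joint ranges: [-2.96, 2.96], [-0.34, 2.1], [-1.41, 1.46], [0.24, 2.44], [-1.37, 4.51], [0.17, 1.92], [-2.96, 2.96]. Speed limits (rad/s): [2.39, 2.39, 3.14, 3.14, 3.14, 3.14, 3.14].

### API

Orientations are given as a unit quaternion [w, x, y, z].
In Python, from station import * gives the robot as it stands.
- The arm moves only by the tool drive_tool, never from a script. Its argument "increments" is a list of rows, each an object of numbers: "claw": the finger opening in m, from 0 to 0.0854; "dx", "dy", "dz": the shift along the tool's x, y, z in m; "wx", "wy", "wz": the turn, a rotation vector about the tool's x, y, z in degrees. A call has 1 to 20 rows; each row shifts and turns the commanded pose from where the row before left it, along the tool's axes as they then stand; what a row does not reach is not made up. A row lasts 1/8 s, in which the tool goes at most 62.5 mm and 10.7 degrees, less where a joint would pass 70% of its speed; a pose out of reach is approached as far as the arm can. A call with a gripper value outside its range is refused whole. The fingers move at their own pace and stop on an object; "newtons" is the grip in N (left out, the last holds). Time passes only in rows, so rows that do not move let the fingers close. It gives the time, the measured TCP pose, the force, the opening and the grip force at its end, in the units of the state.
- get_obs(): the state, without advancing time (a new reading comes with each control period).
- read_camera(name): name is "scene" or "top" or "wrist"; returns (picture, depth): 400x640x3 uint8, red, green, blue; 400x640 float32, m along the optical axis (not along the pixel's ray), 0 where there is no reading.
- calibration(name): a dict with "intrinsics" (3x3 intrinsics, pixels), "k1" (the pictures are not rectified: a ray, as slopes to the right and down, at radius r is drawn at 1 + k1 r^2 times it, then the intrinsics apply), "R" (3x3) and "t" (3): a world point X has camera coordinates R X + t; the wrist camera has in their place "mount" (4x4, takes a point from camera to tool coordinates, whose origin is the TCP and whose axes are the flange's). Camera axes: x right, y down, z forward; pixel columns grow to the right and rows downward; lengths in m; the calibration is good to about 2 mm. A picture is of the moment at which its call begins: read the wrist's pose just before it. calibration takes no time and is no camera call.
- hand_in(): hands the job in; it is judged then, once.
The state is a dict: "t": time; "q": joint angles; "joint_vel": joint speeds; "joint_torque": joint torques, N m; "eef_pos": TCP position; "tool_rot": TCP orientation; "contact_force": force on the tool from outside, world axes, zero at the start; "torque": the same for the moment, N m; "gripper_width": opening from 0.0 (shut) to 1.0 (fully open); "grasp_force": force on a finger pad.
Only numpy, scipy, OpenCV 4.12 (cv2) and the standard library are available. Lean on these libraries where they do the work, as an engineer would, in place of code of your own. Each camera call takes 0.05 s, during which the arm holds its last target. There are 200 camera calls.

### The job

Get the tubes up for painting. Clear every blanking plate out of the stand rail (it lies flush: press its steel end down at the thumb notch and it tips up and stays up to be taken) and lay it flat, either face up, on the chipboard offcut, and seat both top-heavy bar stands fully home, flat and square, in the rail's two pockets without ever letting one topple. Then lay every square tube across both stands, centred along the rail and between the cradles' end lugs; leave the spray can, magnetic square and tin where they are.

Things in the scene. Friction and masses are not known exactly. Their poses are not given: they have to be found in the camera images.
- stand_rail: Grey steel rail bolted to the bench, 274 long (x), 90 wide (y), 35.5 high to its deck; origin at the centre of its underside, z up. Two equal open pockets, 94 (x) by 63 (y), at x = -57 and +57, 16 deep (floor 19.5 above the bench). In each the +x 33 mm of the floor is a relief 15.5 deeper, and the +x wall has a thumb notch 40 wide (y), 11 long, 13 deep.
- pocket_near (a point): Centre of the pocket at x = -57 of the rail, on its floor; axes as the rail's. A blanking plate in it has its steel end over the relief and balances just off the edge of the floor: pressed down at the thumb notch, 38 to 42 mm to +x of this point, with a few newtons until it stops (a 22 mm wide tip sinks 6 to 9 mm below the deck) it tips 29 degrees and stays tipped.
- pocket_far (a point): Centre of the pocket at x = +57 of the rail, on its floor; axes as the rail's. Works as the near one. The -x end of a tipped plate stands with its underside some 13 mm above the deck, its 60 mm wide sides free to be gripped there from above, for instance 20 to 25 mm to -x of this point with the fingertips just over the deck.
- blank_a: Blanking plate 92 (x) by 60 (y) by 16 thick, 0.3 kg, black polymer with a heavy bright steel end (the +x 22 mm, its top edge with a 6 by 7 rebate); origin at the centre of its underside, z up through its top. May be absent. If present it lies in a pocket, top 0.5 mm or less off the deck's level, 1 to 1.5 mm play all round, its +x along the rail's +x.
- blank_b: Blanking plate 92 (x) by 60 (y) by 16 thick, 0.3 kg, black polymer with a heavy bright steel end (the +x 22 mm, its top edge with a 6 by 7 rebate); origin at the centre of its underside, z up through its top. May be absent. If present it lies in a pocket, top 0.5 mm or less off the deck's level, 1 to 1.5 mm play all round, its +x along the rail's +x.
- stand_a: Bar stand, 0.7 kg, 192 high, centre of mass 110 up: aluminium foot 91 (x) by 60 (y) by 12, lowest 4 mm stepped in by 4; stem 20 thick; dark steel cradle bar 24 (x) by 100 (y), 152 to 172 high, with 6 thick end lugs (y = +-47) up to 192. Origin under its centre, z up; same when turned half round. Always there, on the bench. Fits a pocket with 1.5 play a side.
- stand_b: Bar stand, 0.7 kg, 192 high, centre of mass 110 up: aluminium foot 91 (x) by 60 (y) by 12, lowest 4 mm stepped in by 4; stem 20 thick; dark steel cradle bar 24 (x) by 100 (y), 152 to 172 high, with 6 thick end lugs (y = +-47) up to 192. Origin under its centre, z up; same when turned half round. Always there, on the bench. Fits a pocket with 1.5 play a side.
- tube_a: Square steel tube, 180 long (x), 25 by 25, 0.3 kg; origin at its middle. May be absent. Lies on the bench; laid on seated stands (bearing surface 191.5 above the bench) its middle is 204 above the bench. Two fit beside one another in the cradles, between the lugs (88 apart).
- tube_b: Square steel tube, 180 long (x), 25 by 25, 0.3 kg; origin at its middle. May be absent. Lies on the bench; laid on seated stands (bearing surface 191.5 above the bench) its middle is 204 above the bench. Two fit beside one another in the cradles, between the lugs (88 apart).
- board: Chipboard offcut, 100 (x) by 250 (y) by 38 high, lying flat on the bench, does not move in a run; origin at the centre of its underside.
- lead_coil (a point): Centre, on the bench, of the angle grinder's coiled lead: fixed rings some 130 across, up to 75 high. Carry things clear over or past it.
- below_shelf_edge (a point): A point on the bench straight below the front edge of the wooden wall shelf, whose underside is 0.52 m above the bench; the edge runs level from there along (0.87, 0.5) and back, and the shelf lies on its -y side. Fixed; keep the wrist short of it or below it.
- spray_can: Aerosol can, 53 in diameter, 178 high, standing on the bench; origin at the centre of its underside. To be left alone.
- magnet: Red magnetic welding square, 85 by 100 by 16, lying on the bench. To be left alone.
- tin: Round flat tin, 66 in diameter, 26 high, green lid, lying on the bench. To be left alone.

How it is judged:
By the outcome, as a careful person would: the job done as asked, in the order asked, and still so for the second after the job is handed in, with the robot touching nothing.
Of blank_a, blank_b only 1 to 2 are there at a start; the rules pass over those that are not, and their reading is None.
Of tube_a, tube_b only 1 to 2 are there at a start; the rules pass over those that are not, and their reading is None.
At some moment in a run one of blank_a, blank_b may be knocked a few centimetres aside while the robot is not near it.
It also fails if it takes over 210 s, if anything falls off the work surface, if the arm or the gripper's body presses on something with over 40 N, if the wrist force passes 120 N, or if a joint passes its speed limit or range.

## Working session

There is one attempt and no reset: what is moved stays moved. The work goes in short steps, Python scripts to look and compute and a tool call to move; the robot and the scene stay as the last step left them, time stands still between calls to the robot, and variables do not carry over. Pictures are saved under pics/ and viewed, at most 14 in all, crops included, and the job is handed in when it is done.

Besides the shell and the picture viewer there is one more tool, called after "Request:" by a JSON object that holds its "api" and its "payload". drive_tool: Moves the arm, as the interface text tells. Its arguments: {"type":"object","properties":{"increments":{"type":"array","items":{"type":"object","properties":{"claw":{"type":"number"},"dx":{"type":"number"},"dy":{"type":"number"},"dz":{"type":"number"},"wx":{"type":"number"},"wy":{"type":"number"},"wz":{"type":"number"}}}},"newtons":{"type":"number"}},"required":["increments"]}

```bash
mkdir -p pics; ls; python3 - <<'E'
from station import *
import cv2,numpy as np
o=get_obs();print(o)
for n in("top","scene"):
    p,d=read_camera(n);c=calibration(n);print(n,c)
    cv2.imwrite(f"pics/{n}0.png",p[:,:,::-1]);np.savez(f"{n}0.npz",p=p,d=d)
print(calibration("wrist"))
import station;print([x for x in dir(station) if x[0]!='_'])
try: print(finger_overhang)
except Exception as e: print(e)
E
```

```text
pics
{'t': 0.0, 'q': array([-1.32008993,  0.47780883,  0.02232466,  1.5564358 , -0.01147767,
        1.10928123, -0.08312261]), 'joint_vel': array([ 0.00053705, -0.00021345,  0.00095175,  0.00046251,  0.0001902 ,
        0.00095576, -0.0001302 ]), 'joint_torque': array([ 9.42378574e-04, -5.96465421e+01,  1.60819486e+00, -2.81194317e+01,
        1.23890772e-02,  9.55091586e-03,  6.16283003e-06]), 'eef_pos': array([0.23685019, 0.63151133, 0.25532613]), 'tool_rot': array([-8.80471369e-05,  1.78431237e-01,  9.83951970e-01, -8.98258177e-04]), 'contact_force': array([1.39240499, 0.4092693 , 0.34742818]), 'torque': array([0.0044561 , 0.01646289, 0.02450625]), 'grasp_force': 0.0, 'gripper_width': 0.9984539082561795}
top {'intrinsics': array([[387.95508225,   0.        , 322.02855097],
       [  0.        , 387.95508225, 198.95175208],
       [  0.        ,   0.        ,   1.        ]]), 'k1': -0.07427134631320417, 'R': array([[-0.02791816, -0.99960325,  0.00373002],
       [-0.99312066,  0.02731221, -0.11386572],
       [ 0.11371867, -0.00688328, -0.99348915]]), 't': array([-0.20655731,  0.5
[... 375 characters left out ...]
), 't': array([-0.49134406,  0.31190119,  1.06702694])}
{'intrinsics': array([[288.44847628,   0.        , 319.10692824],
       [  0.        , 288.44847628, 199.74142834],
       [  0.        ,   0.        ,   1.        ]]), 'k1': -0.032056532137270326, 'mount': array([[-2.72779555e-04, -9.56257604e-01, -2.92525761e-01,
         7.58065516e-02],
       [ 9.99999956e-01, -2.26834178e-04, -1.90983642e-04,
        -1.50707728e-03],
       [ 1.16274719e-04, -2.92525800e-01,  9.56257624e-01,
        -1.17732799e-01],
       [ 0.00000000e+00,  0.00000000e+00,  0.00000000e+00,
         1.00000000e+00]])}
['PlanningError', 'calibration', 'finger_overhang', 'get_obs', 'hand_in', 'read_camera']
0.025
```

View pics/top0.png

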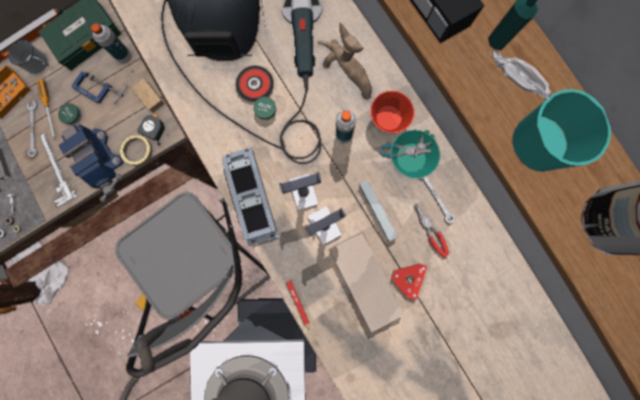

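View pics/scene0.png

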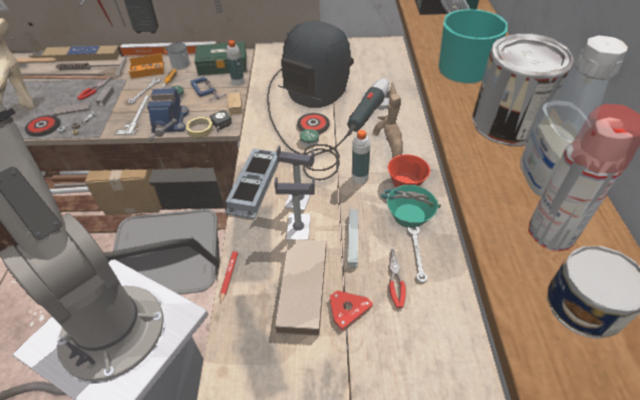

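```bash
cat > h.py <<'E'
import cv2,numpy as np
from scipy.spatial.transform import Rotation as Ro
from station import *
def und(c,uv):
    uv=np.atleast_2d(np.array(uv,float));K=c["intrinsics"]
    return cv2.undistortPoints(uv[:,None],K,np.array([c["k1"],0,0,0,0.]))[:,0]
def toolT(o):
    w,x,y,z=o["tool_rot"];T=np.eye(4);T[:3,:3]=Ro.from_quat([x,y,z,w]).as_matrix();T[:3,3]=o["eef_pos"];return T
def camT(n,o=None):
    c=calibration(n)
    if n=="wrist": return toolT(o)@c["mount"]
    T=np.eye(4);T[:3,:3]=c["R"].T;T[:3,3]=-c["R"].T@c["t"];return T
def plane(n,uv,z,o=None):
    T=camT(n,o);r=np.c_[und(calibration(n),uv),np.ones(len(np.atleast_2d(uv)))]@T[:3,:3].T
    return T[:3,3]+r*((z-T[2,3])/r[:,2])[:,None]
def cloud(n,d,o=None):
    v,u=np.mgrid[:400,:640];T=camT(n,o)
    q=und(calibration(n),np.c_[u.ravel(),v.ravel()])
    P=np.c_[q,np.ones(len(q))]*d.reshape(-1,1)
    P=P@T[:3,:3].T+T[:3,3];P[d.ravel()==0]=np.nan;return P.reshape(400,640,3)
def shot(n,tag):
    o=get_obs();p,d=read_camera(n);cv2.imwrite(f"pics/{tag}.png",p[:,:,::-1]);np.savez(f"{tag}.npz",p=p,d=d,pos=o["eef_pos"],rot=o["tool_rot"]);return o,p,d
def load(tag):
    z=np.load(tag+".npz");return {"eef_pos":z["pos"],"tool_rot":z["rot"]} if "pos" in z else None,z["p"],z["d"]
def goal(pos,yaw,o=None,down=True):
    """tool down, tool x axis at world yaw (deg). Prints tool-frame shift and turn."""
    o=o or get_obs();T=toolT(o);a=np.radians(yaw)
    X=np.array([np.cos(a),np.sin(a),0]);Z=np.array([0,0,-1.]);R=np.c_[X,np.cross(Z,X),Z]
    w=Ro.from_matrix(T[:3,:3].T@R).as_rotvec(degrees=True)
    print("d(mm)",np.round(T[:3,:3].T@(np.array(pos)-T[:3,3])*1000,1),"w",np.round(w,2))
def st():
    o=get_obs();T=toolT(o);print("t%.2f"%o["t"],"pos",np.round(o["eef_pos"],4),"yawx %.2f"%np.degrees(np.arctan2(T[1,0],T[0,0])),"z",np.round(T[:3,2],4),"F",np.round(o["contact_force"],1),"w %.3f"%o["gripper_width"],"g %.1f"%o["grasp_force"]);return o
E
python3 - <<'E'
from h import *
_,p,d=load("top0");P=cloud("top",d)
for name,(u,v) in dict(rail=(247,195),blank1=(243,178),blank2=(254,215),standA=(300,182),standB=(325,220),tube=(378,212),board=(366,285),can=(345,120),magnet=(410,280),tin=(264,107),coil=(300,141)).items(): print(name,(u,v),np.round(P[v,u],3))
cv2.imwrite("pics/c1.png",cv2.resize(p[135:345,215:455,::-1],None,fx=3.3,fy=2.8,interpolation=cv2.INTER_CUBIC)[:600])
E
```

```text
rail (247, 195) [ 0.561 -0.011  0.022]
blank1 (243, 178) [ 0.608 -0.001  0.031]
blank2 (254, 215) [ 0.503 -0.032  0.032]
standA (300, 182) [ 0.57  -0.168  0.17 ]
standB (325, 220) [ 0.476 -0.226  0.168]
tube (378, 212) [ 0.503 -0.377  0.027]
board (366, 285) [ 0.304 -0.334  0.04 ]
can (345, 120) [ 0.723 -0.283  0.172]
magnet (410, 280) [ 0.31  -0.463  0.002]
tin (264, 107) [ 0.816 -0.061  0.027]
coil (300, 141) [ 0.72  -0.162 -0.005]
```

View pics/c1.png

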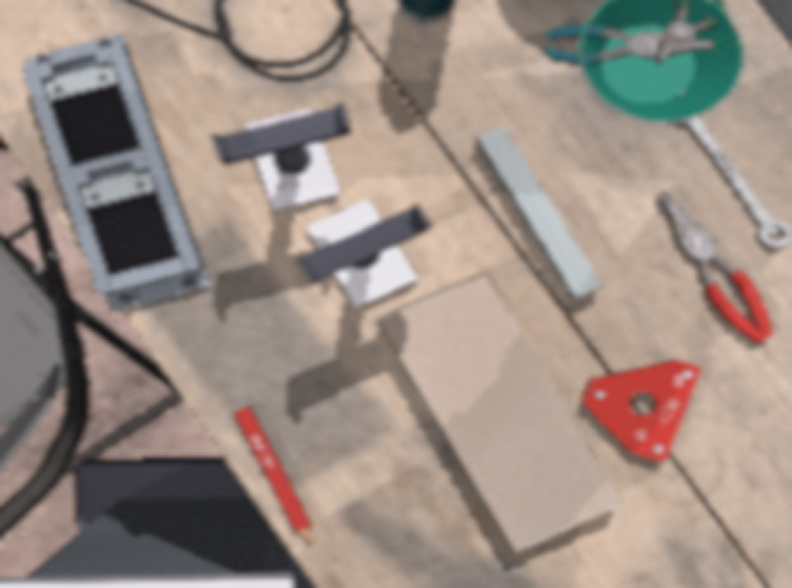

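```bash
python3 - <<'E'
from h import *
for n in("top","scene"):
    _,p,d=load(n+"0");P=cloud(n,d)
    def fit(name,c,r,z0,z1,k=3):
        m=(np.hypot(P[...,0]-c[0],P[...,1]-c[1])<r)&(P[...,2]>z0)&(P[...,2]<z1)
        m=cv2.morphologyEx(m.astype(np.uint8),cv2.MORPH_OPEN,np.ones((k,k),np.uint8)) if k else m.astype(np.uint8)
        q,l,s,ce=cv2.connectedComponentsWithStats(m)
        if q<2:print(n,name,"none");return
        i=1+np.argmax(s[1:,4]);X=P[l==i]
        R=cv2.minAreaRect((X[:,:2]*1000).astype(np.float32))
        b=cv2.boxPoints(R);e=b[1]-b[0],b[2]-b[1];L=max(e,key=np.linalg.norm)
        print(n,name,"c",np.round(R[0],0),"size",np.round(sorted(R[1]),0),"longyaw %.1f"%(np.degrees(np.arctan2(L[1],L[0]))%180),"z %.3f"%np.median(X[:,2]),len(X))
    fit("rail",(.556,-.016),.17,.024,.05);fit("board",(.31,-.34),.2,.028,.05);fit("tube",(.503,-.377),.12,.017,.035,0)
    fit("crA",(.57,-.168),.075,.13,.21,0);fit("crB",(.476,-.226),.075,.13,.21,0)
    fit("can",(.72,-.28),.06,.1,.2,0);fit("ftA",(.57,-.17),.08,.006,.02,0);fit("ftB",(.476,-.226),.08,.006,.02,0)
    fit("coil",(.72,-.16),.1,.01,.1,0)
E
```

```text
top rail c [562. -16.] size [ 92. 237.] longyaw 16.2 z 0.034 2571
top board c [ 313. -334.] size [101. 251.] longyaw 25.3 z 0.037 3394
top tube c [ 509. -377.] size [ 26. 179.] longyaw 25.4 z 0.023 584
top crA c [ 570. -170.] size [ 24. 100.] longyaw 104.8 z 0.171 454
top crB c [ 473. -227.] size [ 24. 100.] longyaw 116.5 z 0.171 429
top can c [ 733. -286.] size [51. 52.] longyaw 89.3 z 0.152 407
top ftA c [ 553. -174.] size [55. 60.] longyaw 105.3 z 0.011 352
top ftB c [ 449. -239.] size [38. 60.] longyaw 116.3 z 0.011 277
top coil c [ 717. -164.] size [141. 155.] longyaw 133.3 z 0.046 628
scene rail c [562. -18.] size [ 92. 243.] longyaw 15.9 z 0.036 1725
scene board c [ 313. -337.] size [101. 253.] longyaw 24.9 z 0.039 3655
scene tube c [ 508. -380.] size [ 24. 184.] longyaw 25.9 z 0.026 494
scene crA c [ 568. -172.] size [ 27. 101.] longyaw 104.7 z 0.172 474
scene crB c [ 470. -229.] size [ 28. 100.] longyaw 117.5 z 0.172 530
scene can c [ 730. -293.] size [42. 53.] longyaw 116.9 z 0.144 445
scene ftA c [ 556. -195.] size [22. 61.] longyaw 18.4 z 0.013 105
scene ftB c [ 472. -228.] size [60. 92.] longyaw 26.6 z 0.013 434
scene coil c [ 716. -166.] size [141. 152.] longyaw 135.0 z 0.041 474
```

```bash
python3 - <<'E'
from h import *
st();goal([.56,-.017,.25],196.1)
E
```

```text
t0.10 pos [0.2369 0.6315 0.2554] yawx 159.44 z [-5.0e-04 -1.6e-03 -1.0e+00] F [-0.5  0.5 -0.8] w 0.999 g 0.0
d(mm) [-530.3 -493.8    6.3] w [-9.000e-02 -2.000e-02 -3.666e+01]
```

Request:
{"api": "drive_tool", "payload": {"increments": [{"dx": -0.038, "dy": -0.0353}, {"dx": -0.038, "dy": -0.0353}, {"dx": -0.038, "dy": -0.0353}, {"dx": -0.038, "dy": -0.0353}, {"dx": -0.038, "dy": -0.0353}, {"dx": -0.038, "dy": -0.0353}, {"dx": -0.038, "dy": -0.0353}, {"dx": -0.038, "dy": -0.0353}, {"dx": -0.038, "dy": -0.0353}, {"dx": -0.038, "dy": -0.0353}, {"dx": -0.038, "dy": -0.0353}, {"dx": -0.038, "dy": -0.0353}, {"dx": -0.038, "dy": -0.0353}, {"dx": -0.036, "dy": -0.0353}, {"wz": -9.2}, {"wz": -9.2}, {"wz": -9.2}, {"wz": -9.1, "claw": 0.0}, {}, {}]}}

```text
schema error: expected keys claw, dx, dy, dz, wx, wy, wz
```

Request:
{"api": "drive_tool", "payload": {"increments": [{"dx": -0.038, "dy": -0.0353, "dz": 0, "wx": 0, "wy": 0, "wz": 0, "claw": 0.085}, {"dx": -0.038, "dy": -0.0353, "dz": 0, "wx": 0, "wy": 0, "wz": 0, "claw": 0.085}, {"dx": -0.038, "dy": -0.0353, "dz": 0, "wx": 0, "wy": 0, "wz": 0, "claw": 0.085}, {"dx": -0.038, "dy": -0.0353, "dz": 0, "wx": 0, "wy": 0, "wz": 0, "claw": 0.085}, {"dx": -0.038, "dy": -0.0353, "dz": 0, "wx": 0, "wy": 0, "wz": 0, "claw": 0.085}, {"dx": -0.038, "dy": -0.0353, "dz": 0, "wx": 0, "wy": 0, "wz": 0, "claw": 0.085}, {"dx": -0.038, "dy": -0.0353, "dz": 0, "wx": 0, "wy": 0, "wz": 0, "claw": 0.085}, {"dx": -0.038, "dy": -0.0353, "dz": 0, "wx": 0, "wy": 0, "wz": 0, "claw": 0.085}, {"dx": -0.038, "dy": -0.0353, "dz": 0, "wx": 0, "wy": 0, "wz": 0, "claw": 0.085}, {"dx": -0.038, "dy": -0.0353, "dz": 0, "wx": 0, "wy": 0, "wz": 0, "claw": 0.085}, {"dx": -0.038, "dy": -0.0353, "dz": 0, "wx": 0, "wy": 0, "wz": 0, "claw": 0.085}, {"dx": -0.038, "dy": -0.0353, "dz": 0, "wx": 0, "wy": 0, "wz": 0, "claw": 0.085}, {"dx": -0.038, "dy": -0.0353, "dz": 0, "wx": 0, "wy": 0, "wz": 0, "claw": 0.085}, {"dx": -0.036, "dy": -0.0353, "dz": 0.006, "wx": 0, "wy": 0, "wz": 0, "claw": 0.085}, {"dx": 0, "dy": 0, "dz": 0, "wx": 0, "wy": 0, "wz": -9.2, "claw": 0.085}, {"dx": 0, "dy": 0, "dz": 0, "wx": 0, "wy": 0, "wz": -9.2, "claw": 0.085}, {"dx": 0, "dy": 0, "dz": 0, "wx": 0, "wy": 0, "wz": -9.2, "claw": 0.085}, {"dx": 0, "dy": 0, "dz": 0, "wx": 0, "wy": 0, "wz": -9.1, "claw": 0.085}, {"dx": 0, "dy": 0, "dz": 0, "wx": 0, "wy": 0, "wz": 0, "claw": 0.085}]}}

```text
t: 2.48
eef_pos: [0.5595, -0.0169, 0.25]
tool_rot: [-0.0, -0.14, 0.99, 0.0]
contact_force: [-0.3, 0.2, 0.3]
gripper_width: 0.995
grasp_force: 0.0
```

```bash
python3 - <<'E'
from h import *
o=st();print(np.round(o["q"],2));shot("wrist","w1")
E
```

```text
t2.48 pos [ 0.5595 -0.0169  0.25  ] yawx -163.95 z [-7.e-04  2.e-04 -1.e+00] F [-0.3  0.2  0.3] w 0.995 g 0.0
[-0.28  0.3   0.25  1.86 -0.09  1.    1.85]
```

View pics/w1.png

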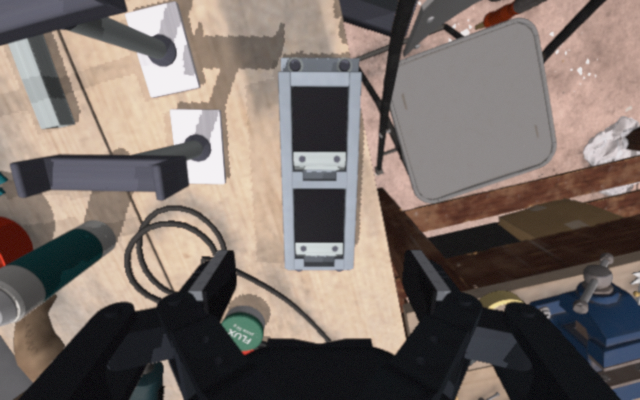

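```bash
cat >> h.py <<'E'
def rail(tag,yaw=16.1,c=(.562,-.017)):
    """deck points (z 30..41mm) and dark blanks in rail-like frame"""
    o,p,d=load(tag);P=cloud("wrist",d,o)
    Z=P[...,2];m=(np.hypot(P[...,0]-c[0],P[...,1]-c[1])<.16)&(Z>.031)&(Z<.042)
    m=cv2.morphologyEx(m.astype(np.uint8),cv2.MORPH_OPEN,np.ones((3,3)))
    n,l,s,_=cv2.connectedComponentsWithStats(m);m=l==1+np.argmax(s[1:,4])
    cs,_=cv2.findContours(m.astype(np.uint8),cv2.RETR_EXTERNAL,cv2.CHAIN_APPROX_NONE)
    pts=max(cs,key=len)[:,0];W=plane("wrist",pts,.0355,o)[:,:2]*1000
    R=cv2.minAreaRect(W.astype(np.float32));print("deck",np.round(R,1) if 0 else R, "zmed %.4f"%np.median(Z[m]))
    box=m|(cv2.drawContours(np.zeros((400,640),np.uint8),cs,-1,1,-1)>0)
    g=p.max(2);dk=((g<60)&box).astype(np.uint8)
    dk=cv2.morphologyEx(dk,cv2.MORPH_OPEN,np.ones((7,7)))
    cs,_=cv2.findContours(dk,cv2.RETR_EXTERNAL,cv2.CHAIN_APPROX_NONE)
    for k in cs:
        if len(k)<60: continue
        W=plane("wrist",k[:,0],.0355,o)[:,:2]*1000;print("dark",cv2.minAreaRect(W.astype(np.float32)))
E
python3 - <<'E'
from h import *
rail("w1")
E
```

```text
deck ((559.8699951171875, -16.85413360595703), (237.80526733398438, 89.72370147705078), 15.939753532409668) zmed 0.0355
dark ((604.0453491210938, -5.0379180908203125), (66.53205108642578, 59.6990966796875), 16.014049530029297)
dark ((493.7503662109375, -36.08479309082031), (67.86514282226562, 60.03479766845703), 15.94047737121582)
```

Request:
{"api": "drive_tool", "payload": {"increments": [{"dx": 0, "dy": 0, "dz": 0, "wx": 0, "wy": 0, "wz": 10.58, "claw": 0}, {"dx": 0, "dy": 0, "dz": 0, "wx": 0, "wy": 0, "wz": 10.58, "claw": 0}, {"dx": 0, "dy": 0, "dz": 0, "wx": 0, "wy": 0, "wz": 10.58, "claw": 0}, {"dx": 0, "dy": 0, "dz": 0, "wx": 0, "wy": 0, "wz": 10.58, "claw": 0}, {"dx": 0, "dy": 0, "dz": 0, "wx": 0, "wy": 0, "wz": 10.58, "claw": 0}, {"dx": 0, "dy": 0, "dz": 0, "wx": 0, "wy": 0, "wz": 10.58, "claw": 0}, {"dx": 0, "dy": 0, "dz": 0, "wx": 0, "wy": 0, "wz": 10.58, "claw": 0}, {"dx": 0, "dy": 0, "dz": 0, "wx": 0, "wy": 0, "wz": 10.58, "claw": 0}, {"dx": 0, "dy": 0, "dz": 0, "wx": 0, "wy": 0, "wz": 10.58, "claw": 0}, {"dx": 0, "dy": 0, "dz": 0, "wx": 0, "wy": 0, "wz": 10.58, "claw": 0}, {"dx": 0, "dy": 0, "dz": 0, "wx": 0, "wy": 0, "wz": 10.58, "claw": 0}, {"dx": 0, "dy": 0, "dz": 0, "wx": 0, "wy": 0, "wz": 10.58, "claw": 0}, {"dx": 0, "dy": 0, "dz": 0, "wx": 0, "wy": 0, "wz": 10.58, "claw": 0}, {"dx": 0, "dy": 0, "dz": 0, "wx": 0, "wy": 0, "wz": 10.58, "claw": 0}, {"dx": 0, "dy": 0, "dz": 0, "wx": 0, "wy": 0, "wz": 10.58, "claw": 0}, {"dx": 0, "dy": 0, "dz": 0, "wx": 0, "wy": 0, "wz": 10.58, "claw": 0}, {"dx": 0, "dy": 0, "dz": 0, "wx": 0, "wy": 0, "wz": 10.58, "claw": 0}, {"dx": 0.0485, "dy": 0, "dz": 0, "wx": 0, "wy": 0, "wz": 0, "claw": 0}, {"dx": 0.0485, "dy": 0, "dz": 0, "wx": 0, "wy": 0, "wz": 0, "claw": 0}]}}

```text
t: 4.9
eef_pos: [0.6539, 0.0114, 0.2504]
tool_rot: [-0.0, 0.99, 0.14, 0.0]
contact_force: [0.1, -0.1, 0.4]
gripper_width: 0.002
grasp_force: 0.0
```

```bash
python3 - <<'E'
from h import *
st();goal([.653,.0095,.068],15.95)
E
```

```text
t4.90 pos [0.6539 0.0114 0.2504] yawx 16.12 z [ 2.e-04  7.e-04 -1.e+00] F [ 0.1 -0.1  0.4] w 0.002 g 0.0
d(mm) [ -1.5   1.7 182.4] w [-0.03 -0.02  0.17]
```

Request:
{"api": "drive_tool", "payload": {"increments": [{"dx": -0.0015, "dy": 0.0017, "dz": 0.045, "wx": 0, "wy": 0, "wz": 0.17, "claw": 0}, {"dx": 0, "dy": 0, "dz": 0.045, "wx": 0, "wy": 0, "wz": 0, "claw": 0}, {"dx": 0, "dy": 0, "dz": 0.045, "wx": 0, "wy": 0, "wz": 0, "claw": 0}, {"dx": 0, "dy": 0, "dz": 0.03, "wx": 0, "wy": 0, "wz": 0, "claw": 0}, {"dx": 0, "dy": 0, "dz": 0.015, "wx": 0, "wy": 0, "wz": 0, "claw": 0}, {"dx": 0, "dy": 0, "dz": 0.005, "wx": 0, "wy": 0, "wz": 0, "claw": 0}, {"dx": 0, "dy": 0, "dz": 0.003, "wx": 0, "wy": 0, "wz": 0, "claw": 0}, {"dx": 0, "dy": 0, "dz": 0.002, "wx": 0, "wy": 0, "wz": 0, "claw": 0}, {"dx": 0, "dy": 0, "dz": 0.002, "wx": 0, "wy": 0, "wz": 0, "claw": 0}, {"dx": 0, "dy": 0, "dz": 0.002, "wx": 0, "wy": 0, "wz": 0, "claw": 0}, {"dx": 0, "dy": 0, "dz": 0, "wx": 0, "wy": 0, "wz": 0, "claw": 0}, {"dx": 0, "dy": 0, "dz": 0, "wx": 0, "wy": 0, "wz": 0, "claw": 0}]}}

```text
t: 6.4
eef_pos: [0.6532, 0.0086, 0.0571]
tool_rot: [0.0, 0.99, 0.14, 0.001]
contact_force: [4.2, 1.6, 5.0]
gripper_width: -0.0
grasp_force: 2.9
```

Request:
{"api": "drive_tool", "payload": {"increments": [{"dx": 0, "dy": 0, "dz": 0.001, "wx": 0, "wy": 0, "wz": 0, "claw": 0}, {"dx": 0, "dy": 0, "dz": 0.001, "wx": 0, "wy": 0, "wz": 0, "claw": 0}, {"dx": 0, "dy": 0, "dz": 0.001, "wx": 0, "wy": 0, "wz": 0, "claw": 0}, {"dx": 0, "dy": 0, "dz": 0.001, "wx": 0, "wy": 0, "wz": 0, "claw": 0}, {"dx": 0, "dy": 0, "dz": 0, "wx": 0, "wy": 0, "wz": 0, "claw": 0}, {"dx": 0, "dy": 0, "dz": 0, "wx": 0, "wy": 0, "wz": 0, "claw": 0}]}}

```text
t: 7.15
eef_pos: [0.6534, 0.0087, 0.0534]
tool_rot: [-0.0, 0.99, 0.14, 0.002]
contact_force: [4.3, 1.8, 7.9]
gripper_width: -0.0
grasp_force: 4.8
```

Request:
{"api": "drive_tool", "payload": {"increments": [{"dx": 0, "dy": 0, "dz": 0.001, "wx": 0, "wy": 0, "wz": 0, "claw": 0}, {"dx": 0, "dy": 0, "dz": 0.001, "wx": 0, "wy": 0, "wz": 0, "claw": 0}, {"dx": 0, "dy": 0, "dz": 0, "wx": 0, "wy": 0, "wz": 0, "claw": 0}, {"dx": 0, "dy": 0, "dz": 0, "wx": 0, "wy": 0, "wz": 0, "claw": 0}]}}

```text
t: 7.65
eef_pos: [0.6537, 0.0087, 0.0529]
tool_rot: [-0.001, 0.99, 0.14, 0.002]
contact_force: [0.2, 3.2, 20.6]
gripper_width: 0.002
grasp_force: 10.1
```

Request:
{"api": "drive_tool", "payload": {"increments": [{"dx": 0, "dy": 0, "dz": -0.005, "wx": 0, "wy": 0, "wz": 0, "claw": 0}, {"dx": 0, "dy": 0, "dz": -0.01, "wx": 0, "wy": 0, "wz": 0, "claw": 0}, {"dx": 0, "dy": 0, "dz": -0.03, "wx": 0, "wy": 0, "wz": 0, "claw": 0}, {"dx": -0.03, "dy": 0, "dz": -0.03, "wx": 0, "wy": 0, "wz": 0, "claw": 0.085}, {"dx": -0.0325, "dy": 0, "dz": -0.01, "wx": 0, "wy": 0, "wz": 0, "claw": 0.085}, {"dx": 0, "dy": 0, "dz": 0, "wx": 0, "wy": 0, "wz": 0, "claw": 0.085}]}}

```text
t: 8.4
eef_pos: [0.589, -0.0104, 0.1357]
tool_rot: [-0.0, 0.99, 0.139, -0.001]
contact_force: [0.9, 0.1, 0.2]
gripper_width: 0.64
grasp_force: 0.0
```

```bash
python3 - <<'E'
from h import *
st();o,p,d=shot("wrist","w2");goal([.5925,-.0078,.063],15.95)
P=cloud("wrist",d,o)
u=np.array([.9615,.2748]);v=np.array([-.2748,.9615]);q=P[...,:2]-[.6146,-.0015]
a=q@u*1e3;b=q@v*1e3
for x in range(-46,50,6):
    m=(abs(a-x)<2)&(abs(b)<20);print(x,m.sum(),np.round(np.nanmedian(P[...,2][m])*1e3,1) if m.sum() else None)
m=(P[...,2]>.045)&(P[...,2]<.07)&(abs(a+22)<30)
print("b range",np.nanpercentile(b[m&(abs(b)<45)],[1,99]))
E
```

```text
t8.40 pos [ 0.589  -0.0104  0.1357] yawx 15.95 z [-2.6e-03  6.0e-04 -1.0e+00] F [0.9 0.1 0.2] w 0.640 g 0.0
d(mm) [ 2.5 -0.8 72.3] w [-0.06  0.07  0.09]
-46 274 33.0
-40 0 None
-34 100 54.0
-28 343 60.8
-22 357 57.5
-16 3952 195.5
-10 4970 204.4
-4 317 47.7
2 323 44.6
8 324 41.1
14 320 37.8
20 285 34.6
26 315 31.3
32 274 27.9
38 258 25.0
44 254 21.4
b range [-29.8245686   28.71428659]
```

Request:
{"api": "drive_tool", "payload": {"increments": [{"dx": 0.0035, "dy": -0.0008, "dz": 0, "wx": 0, "wy": 0, "wz": 0, "claw": 0.085}, {"dx": 0, "dy": 0, "dz": 0.01, "wx": 0, "wy": 0, "wz": 0, "claw": 0.085}, {"dx": 0, "dy": 0, "dz": 0.03, "wx": 0, "wy": 0, "wz": 0, "claw": 0.085}, {"dx": 0, "dy": 0, "dz": 0.025, "wx": 0, "wy": 0, "wz": 0, "claw": 0.085}, {"dx": 0, "dy": 0, "dz": 0.0105, "wx": 0, "wy": 0, "wz": 0, "claw": 0.085}, {"dx": 0, "dy": 0, "dz": 0, "wx": 0, "wy": 0, "wz": 0, "claw": 0.085}, {"dx": 0, "dy": 0, "dz": 0, "wx": 0, "wy": 0, "wz": 0, "claw": 0.05}, {"dx": 0, "dy": 0, "dz": 0, "wx": 0, "wy": 0, "wz": 0, "claw": 0.05}, {"dx": 0, "dy": 0, "dz": 0, "wx": 0, "wy": 0, "wz": 0, "claw": 0.05}, {"dx": 0, "dy": 0, "dz": 0, "wx": 0, "wy": 0, "wz": 0, "claw": 0.05}], "newtons": 90}}

```text
t: 9.7
eef_pos: [0.5957, -0.0073, 0.0608]
tool_rot: [-0.0, 0.99, 0.14, 0.001]
contact_force: [-0.7, 0.8, 7.0]
gripper_width: 0.68
grasp_force: 95.9
```

Request:
{"api": "drive_tool", "payload": {"increments": [{"dx": 0, "dy": 0, "dz": -0.003, "wx": 0, "wy": 0, "wz": 0, "claw": 0.05}, {"dx": 0, "dy": 0, "dz": -0.008, "wx": 0, "wy": 0, "wz": 0, "claw": 0.05}, {"dx": 0, "dy": 0, "dz": -0.015, "wx": 0, "wy": 0, "wz": 0, "claw": 0.05}, {"dx": 0, "dy": 0, "dz": -0.03, "wx": 0, "wy": 0, "wz": 0, "claw": 0.05}, {"dx": 0, "dy": 0, "dz": -0.05, "wx": 0, "wy": 0, "wz": 0, "claw": 0.05}, {"dx": 0, "dy": 0, "dz": -0.05, "wx": 0, "wy": 0, "wz": 0, "claw": 0.05}, {"dx": 0, "dy": 0, "dz": -0.05, "wx": 0, "wy": 0, "wz": 0, "claw": 0.05}, {"dx": 0, "dy": 0, "dz": -0.05, "wx": 0, "wy": 0, "wz": 0, "claw": 0.05}, {"dx": 0, "dy": 0, "dz": 0, "wx": 0, "wy": 0, "wz": 0, "claw": 0.05}, {"dx": 0, "dy": 0, "dz": 0, "wx": 0, "wy": 0, "wz": 0, "claw": 0.05}]}}

```text
t: 10.95
eef_pos: [0.5941, -0.0071, 0.3152]
tool_rot: [-0.0, 0.99, 0.14, -0.001]
contact_force: [-1.7, 0.8, -3.9]
gripper_width: 0.679
grasp_force: 97.3
```

```bash
cat >> h.py <<'E'
def held(tag,rng=range(-30,90,6)):
    """profile of held plate's top in tool frame: x along tool x, z along tool z"""
    o,p,d=load(tag);c=calibration("wrist");T=np.linalg.inv(toolT(o))
    Q=cloud("wrist",d,o)@T[:3,:3].T+T[:3,3];X,Y,Z=[Q[...,i]*1e3 for i in range(3)]
    xs=[];zs=[]
    for x in rng:
        m=(abs(X-x)<2)&(abs(Y)<20)&(abs(Z)<80)&(Z>-15)
        if m.sum()>20: xs.append(x);zs.append(np.median(Z[m]))
    print(np.c_[xs,np.round(zs,1)].tolist());return X,Y,Z
E
python3 - <<'E'
from h import *
st();shot("wrist","w3");held("w3")
E
```

```text
t10.95 pos [ 0.5941 -0.0071  0.3152] yawx 16.11 z [-1.3e-03  7.0e-04 -1.0e+00] F [-1.7  0.8 -3.9] w 0.679 g 97.3
[[-12.0, 0.1], [-6.0, 2.1], [0.0, 5.3], [6.0, 8.6], [12.0, 11.9], [18.0, 15.1], [24.0, 18.4], [30.0, 21.7], [36.0, 25.0], [42.0, 28.2], [48.0, 31.6], [54.0, 34.8], [60.0, 37.9], [66.0, 48.6]]
```

View pics/w3.png

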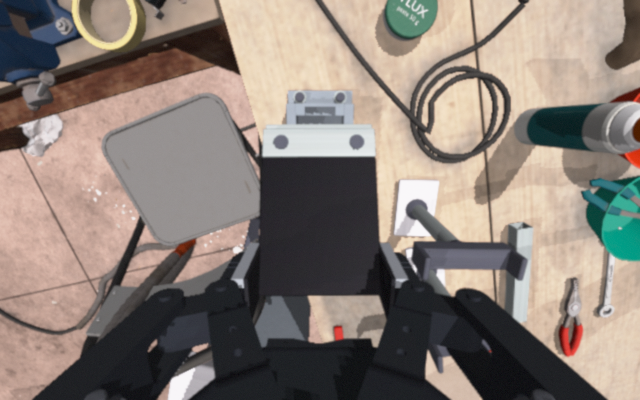

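Request:
{"api": "drive_tool", "payload": {"increments": [{"dx": -0.0323, "dy": 0.0232, "dz": 0, "wx": 0, "wy": 0, "wz": 0, "claw": 0.05}, {"dx": -0.0323, "dy": 0.0232, "dz": 0, "wx": 0, "wy": 0, "wz": 0, "claw": 0.05}, {"dx": -0.0323, "dy": 0.0232, "dz": 0, "wx": 0, "wy": 0, "wz": 0, "claw": 0.05}, {"dx": -0.0323, "dy": 0.0232, "dz": 0, "wx": 0, "wy": 0, "wz": 0, "claw": 0.05}, {"dx": -0.0323, "dy": 0.0232, "dz": 0, "wx": 0, "wy": 0, "wz": 0, "claw": 0.05}, {"dx": -0.0323, "dy": 0.0232, "dz": 0, "wx": 0, "wy": 0, "wz": 0, "claw": 0.05}, {"dx": -0.0323, "dy": 0.0232, "dz": 0, "wx": 0, "wy": 0, "wz": 0, "claw": 0.05}, {"dx": -0.0323, "dy": 0.0232, "dz": 0, "wx": 0, "wy": 0, "wz": 0, "claw": 0.05}, {"dx": -0.0323, "dy": 0.0232, "dz": 0, "wx": 0, "wy": 0, "wz": 0, "claw": 0.05}, {"dx": -0.0323, "dy": 0.0232, "dz": 0, "wx": 0, "wy": 0, "wz": 0, "claw": 0.05}, {"dx": 0, "dy": 0, "dz": 0.04, "wx": 0, "wy": 0, "wz": 0, "claw": 0.05}, {"dx": 0, "dy": 0, "dz": 0.04, "wx": 0, "wy": 0, "wz": 0, "claw": 0.05}, {"dx": 0, "dy": 0, "dz": 0.04, "wx": 0, "wy": 0, "wz": 0, "claw": 0.05}, {"dx": 0, "dy": 0, "dz": 0.03, "wx": 0, "wy": 0, "wz": 0, "claw": 0.05}, {"dx": 0, "dy": 0, "dz": 0, "wx": 0, "wy": 0, "wz": -9.1, "claw": 0.05}, {"dx": 0, "dy": 0, "dz": 0, "wx": 0, "wy": 8, "wz": 0, "claw": 0.05}, {"dx": 0, "dy": 0, "dz": 0, "wx": 0, "wy": 8, "wz": 0, "claw": 0.05}, {"dx": 0, "dy": 0, "dz": 0, "wx": 0, "wy": 8, "wz": 0, "claw": 0.05}, {"dx": 0, "dy": 0, "dz": 0, "wx": 0, "wy": 0, "wz": 0, "claw": 0.05}]}}

```text
t: 13.38
eef_pos: [0.3454, -0.3209, 0.1643]
tool_rot: [-0.046, 0.956, 0.21, 0.201]
contact_force: [-0.2, -0.6, -3.1]
gripper_width: 0.675
grasp_force: 98.5
```

```bash
cat >> h.py <<'E'
def go(pos):
    o=get_obs();T=toolT(o);print("shift(mm)",np.round(T[:3,:3].T@(np.array(pos)-T[:3,3])*1000,1))
def rect(tag,n,c,r,z0,z1):
    o,p,d=load(tag);P=cloud(n,d,o)
    m=(np.hypot(P[...,0]-c[0],P[...,1]-c[1])<r)&(P[...,2]>z0)&(P[...,2]<z1)
    q,l,s,ce=cv2.connectedComponentsWithStats(m.astype(np.uint8))
    if q<2: print("none");return
    X=P[l==1+np.argmax(s[1:,4])];R=cv2.minAreaRect((X[:,:2]*1000).astype(np.float32));print(n,tag,np.round(R[0],1),np.round(R[1],1),"a %.1f"%R[2],"z %.4f"%np.median(X[:,2]),len(X))
E
python3 - <<'E'
from h import *
o=st();print(np.round(o["q"],2));shot("wrist","w4");held("w4");rect("w4","wrist",(.313,-.335),.19,.032,.044);go([.3475,-.3192,.075])
E
```

```text
t13.38 pos [ 0.3454 -0.3209  0.1643] yawx 24.69 z [ 0.3656  0.1721 -0.9147] F [-0.2 -0.6 -3.1] w 0.675 g 98.5
[ 0.31  0.31  0.66  2.24 -0.9   0.8   0.5 ]
[[-12.0, -0.5], [-6.0, 1.1], [0.0, 4.5], [6.0, 7.8], [12.0, 11.1], [18.0, 14.3], [24.0, 17.6], [30.0, 20.9], [36.0, 24.1], [42.0, 27.4], [48.0, 30.8], [54.0, 34.0], [60.0, 37.2], [66.0, 47.8]]
wrist w4 [ 293.9 -345.9] [ 43.4 100.1] a 24.6 z 0.0382 4920
shift(mm) [-35.4  -0.4  82.3]
```

Request:
{"api": "drive_tool", "payload": {"increments": [{"dx": -0.0118, "dy": 0, "dz": 0.0274, "wx": 0, "wy": 0, "wz": 0, "claw": 0.05}, {"dx": -0.0118, "dy": 0, "dz": 0.0274, "wx": 0, "wy": 0, "wz": 0, "claw": 0.05}, {"dx": -0.0118, "dy": 0, "dz": 0.0274, "wx": 0, "wy": 0, "wz": 0, "claw": 0.05}, {"dx": -0.0012, "dy": 0, "dz": 0.0027, "wx": 0, "wy": 0, "wz": 0, "claw": 0.05}, {"dx": -0.0008, "dy": 0, "dz": 0.0018, "wx": 0, "wy": 0, "wz": 0, "claw": 0.05}, {"dx": 0, "dy": 0, "dz": 0, "wx": 0, "wy": 0, "wz": 0, "claw": 0.05}, {"dx": 0, "dy": 0, "dz": 0, "wx": 0, "wy": 0, "wz": 0, "claw": 0.05}]}}

```text
t: 14.3
eef_pos: [0.3505, -0.3196, 0.0722]
tool_rot: [-0.045, 0.954, 0.214, 0.203]
contact_force: [-0.7, 0.0, -3.0]
gripper_width: 0.678
grasp_force: 98.2
```

```bash
python3 - <<'E'
from h import *
o=st();print(np.round(o["q"],2))
E
```

```text
t14.30 pos [ 0.3505 -0.3196  0.0722] yawx 25.26 z [ 0.3689  0.1725 -0.9133] F [-0.7  0.  -3. ] w 0.678 g 98.2
[ 0.44  0.51  0.51  2.28 -1.2   0.7   0.82]
```

Request:
{"api": "drive_tool", "payload": {"increments": [{"dx": -0.0016, "dy": 0, "dz": 0.0037, "wx": 0, "wy": 0, "wz": 0, "claw": 0.05}, {"dx": -0.0004, "dy": 0, "dz": 0.0009, "wx": 0, "wy": 0, "wz": 0, "claw": 0.05}, {"dx": -0.0004, "dy": 0, "dz": 0.0009, "wx": 0, "wy": 0, "wz": 0, "claw": 0.05}, {"dx": 0, "dy": 0, "dz": 0, "wx": 0, "wy": 0, "wz": 0, "claw": 0.05}]}}

```text
t: 14.8
eef_pos: [0.35, -0.3193, 0.0653]
tool_rot: [-0.045, 0.955, 0.213, 0.203]
contact_force: [-0.8, 0.1, -3.0]
gripper_width: 0.675
grasp_force: 98.2
```

Request:
{"api": "drive_tool", "payload": {"increments": [{"dx": -0.0004, "dy": 0, "dz": 0.0009, "wx": 0, "wy": 0, "wz": 0, "claw": 0.05}, {"dx": -0.0004, "dy": 0, "dz": 0.0009, "wx": 0, "wy": 0, "wz": 0, "claw": 0.05}, {"dx": 0, "dy": 0, "dz": 0, "wx": 0, "wy": 0, "wz": 0, "claw": 0.05}, {"dx": 0, "dy": 0, "dz": 0, "wx": 0, "wy": 0, "wz": 0, "claw": 0.05}]}}

```text
t: 15.3
eef_pos: [0.35, -0.3195, 0.0636]
tool_rot: [-0.045, 0.955, 0.213, 0.203]
contact_force: [-3.0, 0.2, 2.4]
gripper_width: 0.677
grasp_force: 98.9
```

Request:
{"api": "drive_tool", "payload": {"increments": [{"dx": 0, "dy": 0, "dz": 0, "wx": 0, "wy": 0, "wz": 0, "claw": 0.07}, {"dx": 0, "dy": 0, "dz": 0, "wx": 0, "wy": 0, "wz": 0, "claw": 0.075}, {"dx": 0, "dy": 0, "dz": 0, "wx": 0, "wy": 0, "wz": 0, "claw": 0.08}, {"dx": 0.004, "dy": 0, "dz": -0.01, "wx": 0, "wy": 0, "wz": 0, "claw": 0.08}, {"dx": 0.02, "dy": 0, "dz": -0.05, "wx": 0, "wy": 0, "wz": 0, "claw": 0.08}, {"dx": 0.02, "dy": 0, "dz": -0.05, "wx": 0, "wy": 0, "wz": 0, "claw": 0.08}, {"dx": 0.02, "dy": 0, "dz": -0.05, "wx": 0, "wy": 0, "wz": 0, "claw": 0.08}, {"dx": 0, "dy": 0, "dz": 0, "wx": 0, "wy": -8, "wz": 0, "claw": 0.08}, {"dx": 0, "dy": 0, "dz": 0, "wx": 0, "wy": -8, "wz": 0, "claw": 0.08}, {"dx": 0, "dy": 0, "dz": 0, "wx": 0, "wy": -8, "wz": 0, "claw": 0.08}]}}

```text
t: 16.55
eef_pos: [0.3439, -0.3226, 0.2369]
tool_rot: [0.001, 0.976, 0.218, -0.001]
contact_force: [0.7, 0.4, -0.8]
gripper_width: 0.938
grasp_force: 0.0
```

```bash
python3 - <<'E'
from h import *
o=st();shot("wrist","w5");rect("w5","wrist",(.375,-.306),.08,.048,.06);rect("w5","wrist",(.313,-.335),.19,.032,.044)
shot("top","t5");rail
rect("t5","top",(.375,-.306),.08,.046,.065)
goal([.543,-.0219,.10],15.95)
E
```

```text
t16.55 pos [ 0.3439 -0.3226  0.2369] yawx 25.13 z [-0.0015 -0.0033 -1.    ] F [ 0.7  0.4 -0.8] w 0.938 g 0.0
wrist w5 [ 341.3 -272.4] [91.6 55.1] a 40.8 z 0.0547 2024
wrist w5 [ 310.5 -338.5] [250.  100.3] a 25.0 z 0.0381 15371
top t5 [ 350.1 -265.9] [84.4 37. ] a 27.5 z 0.0566 242
d(mm) [ 306.  -185.2  135.7] w [0.09 0.04 9.6 ]
```

View pics/w5.png

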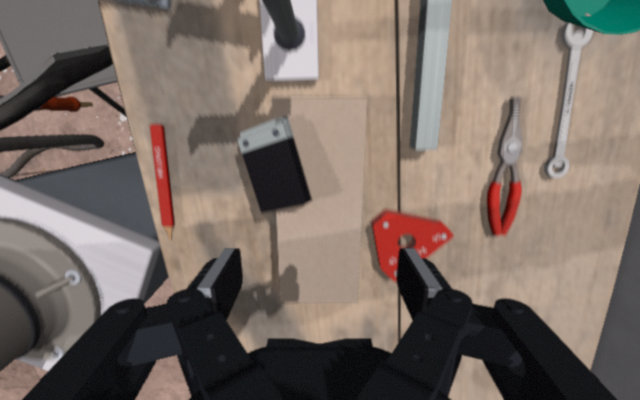

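```bash
python3 - <<'E'
from h import *
rect("w5","wrist",(.341,-.272),.075,.046,.064)
o,p,d=load("w5")
# colour contour of plate (dark + steel) on plane z=.054
pts=plane("wrist",[[239,138],[287,116],[311,203],[262,211]],.054,o)[:,:2]*1000;print(np.round(pts,1),np.round(pts.mean(0),1))
E
```

```text
wrist w5 [ 339.3 -270.5] [92.3 60.6] a 40.8 z 0.0557 3175
[[ 351.3 -229. ]
 [ 392.1 -265.1]
 [ 319.  -325.1]
 [ 287.6 -280. ]] [ 337.5 -274.8]
```

```bash
python3 - <<'E'
from h import *
def prof(tag):
    o,p,d=load(tag);P=cloud("wrist",d,o);a=np.radians(40.8)
    q=P[...,:2]-[.3393,-.2705];x=q@[np.cos(a),np.sin(a)]*1e3;y=q@[-np.sin(a),np.cos(a)]*1e3
    m=(abs(x)<43)&(abs(y)<27);A=np.c_[x[m],y[m],np.ones(m.sum())];z=P[...,2][m]*1e3
    print(tag,np.linalg.lstsq(A,z,rcond=None)[0],"range",z.min(),z.max())
prof("w5");o=st();shot("wrist","w6");prof("w6");rect("w6","wrist",(.341,-.272),.075,.04,.068)
E
```

```text
w5 [ -2.07420156   0.65723129 220.69151485] range 30.178497130804004 312.0778609717844
t16.65 pos [ 0.3468 -0.3208  0.2362] yawx 25.55 z [-2.0e-04 -1.7e-03 -1.0e+00] F [-0.1  0.9  0.1] w 0.937 g 0.0
w6 [ -1.50948964   1.16264728 229.41312145] range -3.025199414535773 311.553494647258
wrist w6 [ 338.2 -266.7] [98. 30.] a 26.8 z 0.0595 1319
```

```bash
python3 - <<'E'
from h import *
def prof(tag):
    o,p,d=load(tag);P=cloud("wrist",d,o);a=np.radians(40.8)
    q=P[...,:2]-[.3393,-.2705];x=q@[np.cos(a),np.sin(a)]*1e3;y=q@[-np.sin(a),np.cos(a)]*1e3
    m=(abs(x)<43)&(abs(y)<27)&(P[...,2]<.1)&(P[...,2]>.02);A=np.c_[x[m],y[m],np.ones(m.sum())];z=P[...,2][m]*1e3
    print(tag,np.linalg.lstsq(A,z,rcond=None)[0],"range",z.min(),z.max())
prof("w5");prof("w6")
E
```

```text
w5 [-0.15018888 -0.44209846 55.56274044] range 30.183144306709597 73.29742469365507
w6 [-0.07078584  0.3301955  52.80924505] range 20.248251697204623 80.46373009342695
```

View pics/w6.png

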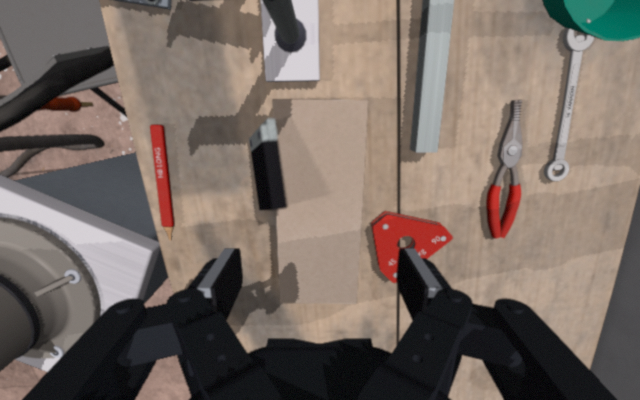

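Request:
{"api": "drive_tool", "payload": {"increments": [{"dx": -0.01, "dy": 0, "dz": 0, "wx": 0, "wy": 0, "wz": 0, "claw": 0.085}, {"dx": -0.01, "dy": 0, "dz": 0, "wx": 0, "wy": 0, "wz": 0, "claw": 0.085}, {"dx": -0.01, "dy": 0, "dz": 0, "wx": 0, "wy": 0, "wz": 0, "claw": 0.085}, {"dx": 0, "dy": 0, "dz": 0, "wx": 0, "wy": 0, "wz": 0, "claw": 0.085}, {"dx": 0, "dy": 0, "dz": 0, "wx": 0, "wy": 0, "wz": 0, "claw": 0.085}]}}

```text
t: 17.32
eef_pos: [0.317, -0.335, 0.2356]
tool_rot: [-0.0, 0.976, 0.218, 0.0]
contact_force: [-0.6, 0.2, 0.1]
gripper_width: 0.997
grasp_force: 0.0
```

```bash
python3 - <<'E'
from h import *
o=st();shot("wrist","w7")
E
```

```text
t17.32 pos [ 0.317  -0.335   0.2356] yawx 25.19 z [ 4.e-04  1.e-04 -1.e+00] F [-0.6  0.2  0.1] w 0.997 g 0.0
```

View pics/w7.png

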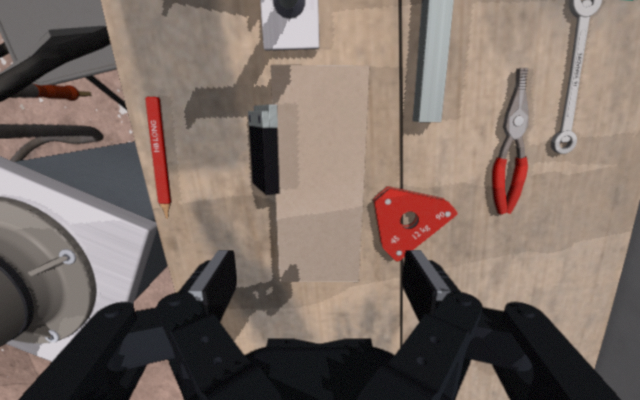

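```bash
python3 - <<'E'
from h import *
o,p,d=load("w7");P=cloud("wrist",d,o);rect("w7","wrist",(.312,-.337),.19,.034,.041)
a=np.radians(25);q=P[...,:2]-[.3115,-.3375];x=q@[np.cos(a),np.sin(a)]*1e3;y=q@[-np.sin(a),np.cos(a)]*1e3;Z=P[...,2]*1e3
for xx in(10,30,50,70,90,110):
    print(xx,[(yy,round(float(np.median(Z[m])),0)) for yy in range(42,104,3) for m in [(abs(x-xx)<4)&(abs(y-yy)<1.6)&(Z<120)] if m.sum()>4])
m=(Z>15)&(Z<90)&(y>51)&(y<110)&(abs(x-50)<90);print("x extent",np.percentile(x[m],[1,99]),"y",np.percentile(y[m],[1,99]),Z[m].max())
E
```

```text
wrist w7 [ 311.4 -338.3] [250.  100.6] a 25.0 z 0.0381 18899
10 [(42, 39.0), (45, 55.0), (48, 57.0), (51, 58.0), (54, 60.0), (57, 60.0), (60, 53.0), (63, 47.0), (66, 41.0), (69, 35.0), (72, 29.0), (75, 23.0), (78, 16.0), (81, 11.0), (84, -2.0), (87, -2.0), (90, -1.0), (93, -1.0), (96, -1.0), (99, -1.0), (102, -1.0)]
30 [(42, 39.0), (45, 55.0), (48, 57.0), (51, 58.0), (54, 60.0), (57, 59.0), (60, 53.0), (63, 47.0), (66, 41.0), (69, 35.0), (72, 29.0), (75, 24.0), (78, 17.0), (81, 11.0), (84, -1.0), (87, -1.0), (90, -1.0), (93, -1.0), (96, -1.0), (99, -2.0), (102, -1.0)]
50 [(42, 39.0), (45, 55.0), (48, 57.0), (51, 59.0), (54, 60.0), (57, 58.0), (60, 52.0), (63, 47.0), (66, 42.0), (69, 35.0), (72, 29.0), (75, 24.0), (78, 17.0), (81, 11.0), (87, -1.0), (90, -1.0), (93, -2.0), (96, -2.0), (99, -1.0), (102, -1.0)]
70 [(42, 39.0), (45, 56.0), (48, 57.0), (51, 59.0), (54, 60.0), (57, 60.0), (60, 54.0), (63, 48.0), (66, 42.0), (69, 35.0), (72, 29.0), (75, 23.0), (78, 18.0), (81, 10.0), (84, -1.0), (87, -1.0), (90, -1.0), (93, -1.0), (96, -1.0), (99, -1.0), (102, -2.0)]
90 [(42, 38.0), (45, 38.0), (48, 38.0), (57, -1.0), (60, -1.0), (63, -1.0), (66, -2.0), (69, -1.0), (72, -1.0), (75, -1.0), (78, -1.0), (81, -2.0), (84, -1.0), (87, -1.0), (90, -1.0), (93, -2.0), (96, -1.0), (99, -1.0), (102, -1.0)]
110 [(42, 38.0), (45, 38.0), (48, 38.0), (57, -1.0), (60, -1.0), (63, -1.0), (66, -2.0), (69, -1.0), (72, -1.0), (75, -2.0), (78, -1.0), (81, -1.0), (84, -1.0), (87, -2.0), (90, -2.0), (93, -1.0), (96, -2.0), (99, -1.0), (102, -1.0)]
x extent [-4.34107084 84.34258875] y [51.13746284 78.77579291] 62.21941658383812
```

Request:
{"api": "drive_tool", "payload": {"increments": [{"dx": 0.0476, "dy": -0.0196, "dz": 0.02, "wx": 0, "wy": 0, "wz": 0, "claw": 0}, {"dx": 0, "dy": 0, "dz": 0.045, "wx": 0, "wy": 0, "wz": 0, "claw": 0}, {"dx": 0, "dy": 0, "dz": 0.045, "wx": 0, "wy": 0, "wz": 0, "claw": 0}, {"dx": 0, "dy": 0, "dz": 0.035, "wx": 0, "wy": 0, "wz": 0, "claw": 0}, {"dx": 0, "dy": 0, "dz": 0.022, "wx": 0, "wy": 0, "wz": 0, "claw": 0}, {"dx": 0, "dy": 0, "dz": 0, "wx": 0, "wy": 0, "wz": 0, "claw": 0}, {"dx": 0, "dy": 0, "dz": 0, "wx": 0, "wy": 0, "wz": 0, "claw": 0}]}}

```text
t: 18.25
eef_pos: [0.3522, -0.2972, 0.0692]
tool_rot: [0.0, 0.976, 0.218, 0.0]
contact_force: [-0.4, -0.5, 0.0]
gripper_width: -0.002
grasp_force: 0.0
```

```bash
python3 - <<'E'
from h import *
o=st();go([.3519,-.2971,.067])
E
```

```text
t18.25 pos [ 0.3522 -0.2972  0.0692] yawx 25.22 z [ 7.e-04 -5.e-04 -1.e+00] F [-0.4 -0.5  0. ] w -0.002 g 0.0
shift(mm) [-0.2 -0.2  2.2]
```

Request:
{"api": "drive_tool", "payload": {"increments": [{"dx": 0, "dy": -0.005, "dz": 0.002, "wx": 0, "wy": 0, "wz": 0, "claw": 0}, {"dx": 0, "dy": -0.005, "dz": 0, "wx": 0, "wy": 0, "wz": 0, "claw": 0}, {"dx": 0, "dy": -0.005, "dz": 0, "wx": 0, "wy": 0, "wz": 0, "claw": 0}, {"dx": 0, "dy": -0.004, "dz": 0, "wx": 0, "wy": 0, "wz": 0, "claw": 0}, {"dx": 0, "dy": -0.004, "dz": 0, "wx": 0, "wy": 0, "wz": 0, "claw": 0}, {"dx": 0, "dy": -0.004, "dz": 0, "wx": 0, "wy": 0, "wz": 0, "claw": 0}, {"dx": 0, "dy": -0.004, "dz": 0, "wx": 0, "wy": 0, "wz": 0, "claw": 0}, {"dx": 0, "dy": -0.004, "dz": 0, "wx": 0, "wy": 0, "wz": 0, "claw": 0}, {"dx": 0, "dy": -0.004, "dz": 0, "wx": 0, "wy": 0, "wz": 0, "claw": 0}, {"dx": 0, "dy": -0.004, "dz": 0, "wx": 0, "wy": 0, "wz": 0, "claw": 0}, {"dx": 0, "dy": -0.004, "dz": 0, "wx": 0, "wy": 0, "wz": 0, "claw": 0}, {"dx": 0, "dy": -0.004, "dz": 0, "wx": 0, "wy": 0, "wz": 0, "claw": 0}, {"dx": 0, "dy": -0.004, "dz": 0, "wx": 0, "wy": 0, "wz": 0, "claw": 0}, {"dx": 0, "dy": -0.004, "dz": 0, "wx": 0, "wy": 0, "wz": 0, "claw": 0}, {"dx": 0, "dy": -0.004, "dz": 0, "wx": 0, "wy": 0, "wz": 0, "claw": 0}, {"dx": 0, "dy": 0, "dz": 0, "wx": 0, "wy": 0, "wz": 0, "claw": 0}, {"dx": 0, "dy": 0, "dz": 0, "wx": 0, "wy": 0, "wz": 0, "claw": 0}]}}

```text
t: 20.38
eef_pos: [0.3249, -0.24, 0.0666]
tool_rot: [0.0, 0.976, 0.218, 0.0]
contact_force: [1.1, -0.5, -0.6]
gripper_width: 0.0
grasp_force: 0.0
```

Request:
{"api": "drive_tool", "payload": {"increments": [{"dx": 0, "dy": 0.005, "dz": -0.04, "wx": 0, "wy": 0, "wz": 0, "claw": 0.085}, {"dx": 0, "dy": 0.02, "dz": -0.05, "wx": 0, "wy": 0, "wz": 0, "claw": 0.085}, {"dx": -0.02, "dy": 0.02, "dz": -0.05, "wx": 0, "wy": 0, "wz": 0, "claw": 0.085}, {"dx": -0.02, "dy": 0, "dz": -0.03, "wx": 0, "wy": 0, "wz": 0, "claw": 0.085}, {"dx": 0, "dy": 0, "dz": 0, "wx": 0, "wy": 0, "wz": 0, "claw": 0.085}]}}

```text
t: 21.0
eef_pos: [0.3078, -0.299, 0.2383]
tool_rot: [0.001, 0.976, 0.217, 0.002]
contact_force: [0.3, 1.1, -1.4]
gripper_width: 0.992
grasp_force: 0.0
```

```bash
python3 - <<'E'
from h import *
o=st();shot("wrist","w8")
rect("w8","wrist",(.30,-.21),.1,.009,.024);rect("w8","wrist",(.31,-.23),.12,.02,.07)
E
```

```text
t21.00 pos [ 0.3078 -0.299   0.2383] yawx 25.08 z [ 5.e-03 -4.e-04 -1.e+00] F [ 0.3  1.1 -1.4] w 0.992 g 0.0
wrist w8 [ 299.1 -216.4] [91.1 60.7] a 25.2 z 0.0161 4020
wrist w8 [ 332.2 -312.5] [189.2  71.4] a 25.0 z 0.0381 8701
```

View pics/w8.png

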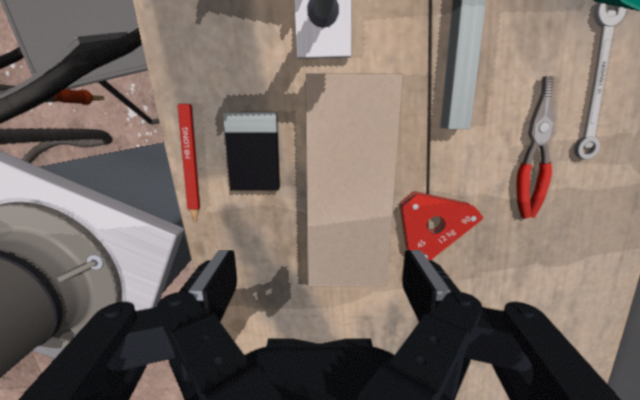

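Request:
{"api": "drive_tool", "payload": {"increments": [{"dx": 0, "dy": 0, "dz": 0, "wx": 0, "wy": -10, "wz": 0, "claw": 0.085}, {"dx": 0, "dy": 0, "dz": 0, "wx": 0, "wy": -10, "wz": 0, "claw": 0.085}, {"dx": 0.024, "dy": -0.0225, "dz": 0.009, "wx": 0, "wy": 0, "wz": 0, "claw": 0.085}, {"dx": 0.024, "dy": -0.0225, "dz": 0.009, "wx": 0, "wy": 0, "wz": 0, "claw": 0.085}, {"dx": 0.024, "dy": -0.0225, "dz": 0.05, "wx": 0, "wy": 0, "wz": 0, "claw": 0.085}, {"dx": 0.024, "dy": -0.0225, "dz": 0.05, "wx": 0, "wy": 0, "wz": 0, "claw": 0.085}, {"dx": 0, "dy": 0, "dz": 0, "wx": 0, "wy": 0, "wz": 0, "claw": 0.085}, {"dx": 0, "dy": 0, "dz": 0, "wx": 0, "wy": 0, "wz": 0, "claw": 0.085}]}}

```text
t: 22.05
eef_pos: [0.3147, -0.1957, 0.0932]
tool_rot: [0.038, 0.961, 0.215, -0.17]
contact_force: [0.7, -0.8, 0.8]
gripper_width: 0.997
grasp_force: 0.0
```

```bash
python3 - <<'E'
from h import *
o=st();print(np.round(o["q"],2));go([.317,-.208,.06]);go([.317,-.208,.028])
shot("wrist","w9");rect("w9","wrist",(.30,-.215),.08,.009,.024)
E
```

```text
t22.05 pos [ 0.3147 -0.1957  0.0932] yawx 25.20 z [-0.3103 -0.1463 -0.9393] F [ 0.7 -0.8  0.8] w 0.997 g 0.0
[-0.37  0.48  0.72  2.29 -0.1   0.74 -0.72]
shift(mm) [ 8.4 12.1 32.3]
shift(mm) [19.4 12.1 62.4]
wrist w9 [ 299.8 -216.3] [93.2 60.2] a 25.0 z 0.0161 8847
```

```bash
python3 - <<'E'
from h import *
go([.315,-.2091,.05]);go([.315,-.2091,.026])
E
```

```text
shift(mm) [ 9.3 11.8 43.1]
shift(mm) [17.5 11.7 65.7]
```

Request:
{"api": "drive_tool", "payload": {"increments": [{"dx": 0.0093, "dy": 0.0118, "dz": 0.0143, "wx": 0, "wy": 0, "wz": 0, "claw": 0.085}, {"dx": 0, "dy": 0, "dz": 0.0143, "wx": 0, "wy": 0, "wz": 0, "claw": 0.085}, {"dx": 0, "dy": 0, "dz": 0.0144, "wx": 0, "wy": 0, "wz": 0, "claw": 0.085}, {"dx": 0.0041, "dy": 0, "dz": 0.0113, "wx": 0, "wy": 0, "wz": 0, "claw": 0.085}, {"dx": 0.0041, "dy": 0, "dz": 0.0113, "wx": 0, "wy": 0, "wz": 0, "claw": 0.085}, {"dx": 0, "dy": 0, "dz": 0, "wx": 0, "wy": 0, "wz": 0, "claw": 0.085}, {"dx": 0, "dy": 0, "dz": 0, "wx": 0, "wy": 0, "wz": 0, "claw": 0.05}, {"dx": 0, "dy": 0, "dz": 0, "wx": 0, "wy": 0, "wz": 0, "claw": 0.05}, {"dx": 0, "dy": 0, "dz": 0, "wx": 0, "wy": 0, "wz": 0, "claw": 0.05}, {"dx": 0, "dy": 0, "dz": 0, "wx": 0, "wy": 0, "wz": 0, "claw": 0.05}]}}

```text
t: 23.35
eef_pos: [0.3147, -0.2082, 0.0261]
tool_rot: [0.038, 0.961, 0.215, -0.169]
contact_force: [1.0, 3.0, 15.2]
gripper_width: 0.674
grasp_force: 93.5
```

```bash
python3 - <<'E'
from h import *
o=st();go(o["eef_pos"]+[0,0,.09]);go(o["eef_pos"]+[.0704,-.0941,.09])
E
```

```text
t23.35 pos [ 0.3147 -0.2082  0.0261] yawx 25.20 z [-0.3087 -0.1453 -0.94  ] F [ 1.   3.  15.2] w 0.674 g 93.5
shift(mm) [-30.7   0.  -84.6]
shift(mm) [ -8.5 115.1 -92.7]
```

Request:
{"api": "drive_tool", "payload": {"increments": [{"dx": -0.0017, "dy": 0, "dz": -0.0047, "wx": 0, "wy": 0, "wz": 0, "claw": 0.05}, {"dx": -0.009, "dy": 0, "dz": -0.025, "wx": 0, "wy": 0, "wz": 0, "claw": 0.05}, {"dx": -0.01, "dy": 0, "dz": -0.0275, "wx": 0, "wy": 0, "wz": 0, "claw": 0.05}, {"dx": -0.01, "dy": 0, "dz": -0.0274, "wx": 0, "wy": 0, "wz": 0, "claw": 0.05}, {"dx": 0.0056, "dy": 0.0288, "dz": -0.002, "wx": 0, "wy": 0, "wz": 0, "claw": 0.05}, {"dx": 0.0056, "dy": 0.0288, "dz": -0.002, "wx": 0, "wy": 0, "wz": 0, "claw": 0.05}, {"dx": 0.0056, "dy": 0.0288, "dz": -0.002, "wx": 0, "wy": 0, "wz": 0, "claw": 0.05}, {"dx": 0.0056, "dy": 0.0288, "dz": -0.002, "wx": 0, "wy": 0, "wz": 0, "claw": 0.05}, {"dx": 0.0082, "dy": 0, "dz": 0.0225, "wx": 0, "wy": 0, "wz": 0, "claw": 0.05}, {"dx": 0.006, "dy": 0, "dz": 0.0165, "wx": 0, "wy": 0, "wz": 0, "claw": 0.05}, {"dx": 0, "dy": 0, "dz": 0, "wx": 0, "wy": 0, "wz": 0, "claw": 0.05}, {"dx": 0, "dy": 0, "dz": 0, "wx": 0, "wy": 0, "wz": 0, "claw": 0.05}]}}

```text
t: 24.85
eef_pos: [0.3847, -0.3021, 0.0739]
tool_rot: [0.038, 0.961, 0.215, -0.17]
contact_force: [-0.1, 0.1, -3.5]
gripper_width: 0.667
grasp_force: 97.3
```

```bash
python3 - <<'E'
from h import *
o=st();go([.3849,-.3023,.0655])
E
```

```text
t24.85 pos [ 0.3847 -0.3021  0.0739] yawx 25.22 z [-0.3096 -0.1457 -0.9396] F [-0.1  0.1 -3.5] w 0.667 g 97.3
shift(mm) [3.  0.2 7.9]
```

Request:
{"api": "drive_tool", "payload": {"increments": [{"dx": 0.002, "dy": 0, "dz": 0.0055, "wx": 0, "wy": 0, "wz": 0, "claw": 0.05}, {"dx": 0.001, "dy": 0, "dz": 0.0024, "wx": 0, "wy": 0, "wz": 0, "claw": 0.05}, {"dx": 0.0003, "dy": 0, "dz": 0.001, "wx": 0, "wy": 0, "wz": 0, "claw": 0.05}, {"dx": 0, "dy": 0, "dz": 0, "wx": 0, "wy": 0, "wz": 0, "claw": 0.05}]}}

```text
t: 25.35
eef_pos: [0.385, -0.3021, 0.0643]
tool_rot: [0.038, 0.961, 0.215, -0.169]
contact_force: [0.1, 2.1, 0.7]
gripper_width: 0.675
grasp_force: 97.7
```

Request:
{"api": "drive_tool", "payload": {"increments": [{"dx": 0, "dy": 0, "dz": 0, "wx": 0, "wy": 0, "wz": 0, "claw": 0.07}, {"dx": 0, "dy": 0, "dz": 0, "wx": 0, "wy": 0, "wz": 0, "claw": 0.075}, {"dx": 0, "dy": 0, "dz": 0, "wx": 0, "wy": 0, "wz": 0, "claw": 0.08}, {"dx": -0.004, "dy": 0, "dz": -0.01, "wx": 0, "wy": 0, "wz": 0, "claw": 0.08}, {"dx": -0.02, "dy": 0, "dz": -0.05, "wx": 0, "wy": 0, "wz": 0, "claw": 0.08}, {"dx": -0.02, "dy": 0, "dz": -0.05, "wx": 0, "wy": 0, "wz": 0, "claw": 0.08}, {"dx": -0.02, "dy": 0, "dz": -0.05, "wx": 0, "wy": 10, "wz": 0, "claw": 0.08}, {"dx": 0, "dy": 0, "dz": 0, "wx": 0, "wy": 10, "wz": 0, "claw": 0}, {"dx": -0.03, "dy": 0, "dz": 0, "wx": 0, "wy": 0, "wz": 0, "claw": 0}, {"dx": 0, "dy": 0, "dz": 0, "wx": 0, "wy": 0, "wz": 0, "claw": 0}]}}

```text
t: 26.6
eef_pos: [0.3503, -0.3185, 0.2372]
tool_rot: [-0.0, 0.976, 0.216, 0.001]
contact_force: [0.0, -0.4, -0.4]
gripper_width: 0.301
grasp_force: 0.0
```

```bash
python3 - <<'E'
from h import *
o=st();shot("wrist","w10");rect("w10","wrist",(.37,-.31),.085,.045,.065);rect("w10","wrist",(.313,-.335),.19,.032,.044)
goal([.543,-.0219,.15],15.95)
E
```

```text
t26.60 pos [ 0.3503 -0.3185  0.2372] yawx 24.94 z [ 1.5e-03  9.0e-04 -1.0e+00] F [ 0.  -0.4 -0.4] w 0.301 g 0.0
wrist w10 [ 370.1 -309.7] [92.4 60.2] a 25.1 z 0.0541 4992
wrist w10 [ 310.4 -338.7] [251.2 100.3] a 25.0 z 0.0382 10353
d(mm) [ 298.3 -187.    87.4] w [-0.   -0.08  9.12]
```

Request:
{"api": "drive_tool", "payload": {"increments": [{"dx": 0, "dy": 0, "dz": -0.03, "wx": 0, "wy": 0, "wz": 0, "claw": 0}, {"dx": 0.0426, "dy": -0.0267, "dz": 0, "wx": 0, "wy": 0, "wz": 0, "claw": 0}, {"dx": 0.0426, "dy": -0.0267, "dz": 0, "wx": 0, "wy": 0, "wz": 0, "claw": 0}, {"dx": 0.0426, "dy": -0.0267, "dz": 0, "wx": 0, "wy": 0, "wz": 0, "claw": 0}, {"dx": 0.0426, "dy": -0.0267, "dz": 0, "wx": 0, "wy": 0, "wz": 0, "claw": 0}, {"dx": 0.0426, "dy": -0.0267, "dz": 0, "wx": 0, "wy": 0, "wz": 0, "claw": 0}, {"dx": 0.0426, "dy": -0.0267, "dz": 0, "wx": 0, "wy": 0, "wz": 0, "claw": 0}, {"dx": 0.0426, "dy": -0.0267, "dz": 0, "wx": 0, "wy": 0, "wz": 0, "claw": 0}, {"dx": 0, "dy": 0, "dz": 0.03, "wx": 0, "wy": 0, "wz": 9.1, "claw": 0}, {"dx": 0, "dy": 0, "dz": 0.043, "wx": 0, "wy": 0, "wz": 0, "claw": 0}, {"dx": 0, "dy": 0, "dz": 0.044, "wx": 0, "wy": 0, "wz": 0, "claw": 0}, {"dx": 0, "dy": 0, "dz": 0, "wx": 0, "wy": 0, "wz": 0, "claw": 0}]}}

```text
t: 28.15
eef_pos: [0.541, -0.0202, 0.1466]
tool_rot: [0.0, 0.99, 0.141, -0.004]
contact_force: [-0.0, 1.0, 0.4]
gripper_width: 0.004
grasp_force: 0.0
```

```bash
python3 - <<'E'
from h import *
o=st();shot("wrist","w11");rail("w11");goal([.543,-.0219,.058],15.95)
E
```

```text
t28.15 pos [ 0.541  -0.0202  0.1466] yawx 16.20 z [-0.007  -0.0012 -1.    ] F [-0.   1.   0.4] w 0.004 g 0.0
deck ((568.4323120117188, -15.1402587890625), (220.5963592529297, 89.7773666381836), 15.965954780578613) zmed 0.0356
d(mm) [ 0.3  1.4 90.8] w [-0.    0.18  0.22]
```

Request:
{"api": "drive_tool", "payload": {"increments": [{"dx": 0.0003, "dy": 0.0014, "dz": 0.03, "wx": 0, "wy": 0.18, "wz": 0.2, "claw": 0}, {"dx": 0, "dy": 0, "dz": 0.03, "wx": 0, "wy": 0, "wz": 0, "claw": 0}, {"dx": 0, "dy": 0, "dz": 0.02, "wx": 0, "wy": 0, "wz": 0, "claw": 0}, {"dx": 0, "dy": 0, "dz": 0.006, "wx": 0, "wy": 0, "wz": 0, "claw": 0}, {"dx": 0, "dy": 0, "dz": 0.003, "wx": 0, "wy": 0, "wz": 0, "claw": 0}, {"dx": 0, "dy": 0, "dz": 0.002, "wx": 0, "wy": 0, "wz": 0, "claw": 0}, {"dx": 0, "dy": 0, "dz": 0.001, "wx": 0, "wy": 0, "wz": 0, "claw": 0}, {"dx": 0, "dy": 0, "dz": 0.001, "wx": 0, "wy": 0, "wz": 0, "claw": 0}, {"dx": 0, "dy": 0, "dz": 0.001, "wx": 0, "wy": 0, "wz": 0, "claw": 0}, {"dx": 0, "dy": 0, "dz": 0.0005, "wx": 0, "wy": 0, "wz": 0, "claw": 0}, {"dx": 0, "dy": 0, "dz": 0, "wx": 0, "wy": 0, "wz": 0, "claw": 0}, {"dx": 0, "dy": 0, "dz": 0, "wx": 0, "wy": 0, "wz": 0, "claw": 0}]}}

```text
t: 29.7
eef_pos: [0.5457, -0.0221, 0.0556]
tool_rot: [-0.0, 0.99, 0.139, 0.003]
contact_force: [4.5, 2.2, 5.4]
gripper_width: 0.0
grasp_force: 3.2
```

Request:
{"api": "drive_tool", "payload": {"increments": [{"dx": 0, "dy": 0, "dz": 0.001, "wx": 0, "wy": 0, "wz": 0, "claw": 0}, {"dx": 0, "dy": 0, "dz": 0.001, "wx": 0, "wy": 0, "wz": 0, "claw": 0}, {"dx": 0, "dy": 0, "dz": 0.001, "wx": 0, "wy": 0, "wz": 0, "claw": 0}, {"dx": 0, "dy": 0, "dz": 0, "wx": 0, "wy": 0, "wz": 0, "claw": 0}]}}

```text
t: 30.2
eef_pos: [0.5445, -0.0224, 0.0529]
tool_rot: [-0.001, 0.99, 0.138, 0.002]
contact_force: [0.9, 2.8, 14.4]
gripper_width: 0.001
grasp_force: 6.5
```

Same stop depth as before. Lift, retreat over the tipped end, open, look.

Request:
{"api": "drive_tool", "payload": {"increments": [{"dx": 0, "dy": 0, "dz": 0.0007, "wx": 0, "wy": 0, "wz": 0, "claw": 0}, {"dx": 0, "dy": 0, "dz": 0, "wx": 0, "wy": 0, "wz": 0, "claw": 0}, {"dx": 0, "dy": 0, "dz": -0.005, "wx": 0, "wy": 0, "wz": 0, "claw": 0}, {"dx": 0, "dy": 0, "dz": -0.01, "wx": 0, "wy": 0, "wz": 0, "claw": 0}, {"dx": 0, "dy": 0, "dz": -0.03, "wx": 0, "wy": 0, "wz": 0, "claw": 0}, {"dx": -0.03, "dy": 0, "dz": -0.03, "wx": 0, "wy": 0, "wz": 0, "claw": 0.085}, {"dx": -0.0325, "dy": 0, "dz": -0.01, "wx": 0, "wy": 0, "wz": 0, "claw": 0.085}, {"dx": 0, "dy": 0, "dz": 0, "wx": 0, "wy": 0, "wz": 0, "claw": 0.085}, {"dx": 0, "dy": 0, "dz": 0, "wx": 0, "wy": 0, "wz": 0, "claw": 0.085}]}}

```text
t: 31.32
eef_pos: [0.4835, -0.0394, 0.1359]
tool_rot: [-0.0, 0.99, 0.138, 0.001]
contact_force: [0.7, 0.2, 0.2]
gripper_width: 0.848
grasp_force: 0.0
```

```bash
python3 - <<'E'
from h import *
st();o,p,d=shot("wrist","w12")
P=cloud("wrist",d,o)
u=np.array([.9615,.2748]);v=np.array([-.2748,.9615]);q=P[...,:2]-[.505,-.0326]
a=q@u*1e3;b=q@v*1e3
print([(x,round(float(np.median(P[...,2][m])*1e3),1)) for x in range(-46,50,6) for m in [(abs(a-x)<2)&(abs(b)<20)&(P[...,2]<.08)] if m.sum()>9])
m=(P[...,2]>.045)&(P[...,2]<.065)&(abs(a+22)<30)&(abs(b)<40)
print("b range",np.percentile(b[m],[1,99]));goal([.4862,-.0382,.060],15.95)
E
```

```text
t31.32 pos [ 0.4835 -0.0394  0.1359] yawx 15.92 z [ 0.0027  0.001  -1.    ] F [0.7 0.2 0.2] w 0.848 g 0.0
[(-46, 33.2), (-34, 54.2), (-28, 60.8), (-22, 57.5), (-16, 54.2), (-10, 50.9), (-4, 47.6), (2, 44.3), (8, 41.1), (14, 37.7), (20, 34.4), (26, 31.3), (32, 27.9), (38, 24.9), (44, 21.3)]
b range [-29.81597375  28.64489966]
d(mm) [ 2.3 -0.4 75.8] w [ 0.   -0.16 -0.  ]
```

Request:
{"api": "drive_tool", "payload": {"increments": [{"dx": 0.0023, "dy": -0.0004, "dz": 0, "wx": 0, "wy": -0.16, "wz": 0, "claw": 0.085}, {"dx": 0, "dy": 0, "dz": 0.01, "wx": 0, "wy": 0, "wz": 0, "claw": 0.085}, {"dx": 0, "dy": 0, "dz": 0.03, "wx": 0, "wy": 0, "wz": 0, "claw": 0.085}, {"dx": 0, "dy": 0, "dz": 0.025, "wx": 0, "wy": 0, "wz": 0, "claw": 0.085}, {"dx": 0, "dy": 0, "dz": 0.0105, "wx": 0, "wy": 0, "wz": 0, "claw": 0.085}, {"dx": 0, "dy": 0, "dz": 0, "wx": 0, "wy": 0, "wz": 0, "claw": 0.085}, {"dx": 0, "dy": 0, "dz": 0, "wx": 0, "wy": 0, "wz": 0, "claw": 0.05}, {"dx": 0, "dy": 0, "dz": 0, "wx": 0, "wy": 0, "wz": 0, "claw": 0.05}, {"dx": 0, "dy": 0, "dz": 0, "wx": 0, "wy": 0, "wz": 0, "claw": 0.05}, {"dx": 0, "dy": 0, "dz": 0, "wx": 0, "wy": 0, "wz": 0, "claw": 0.05}, {"dx": 0, "dy": 0, "dz": -0.003, "wx": 0, "wy": 0, "wz": 0, "claw": 0.05}, {"dx": 0, "dy": 0, "dz": -0.008, "wx": 0, "wy": 0, "wz": 0, "claw": 0.05}, {"dx": 0, "dy": 0, "dz": -0.015, "wx": 0, "wy": 0, "wz": 0, "claw": 0.05}, {"dx": 0, "dy": 0, "dz": -0.03, "wx": 0, "wy": 0, "wz": 0, "claw": 0.05}, {"dx": 0, "dy": 0, "dz": -0.05, "wx": 0, "wy": 0, "wz": 0, "claw": 0.05}, {"dx": 0, "dy": 0, "dz": -0.05, "wx": 0, "wy": 0, "wz": 0, "claw": 0.05}, {"dx": 0, "dy": 0, "dz": -0.05, "wx": 0, "wy": 0, "wz": 0, "claw": 0.05}, {"dx": 0, "dy": 0, "dz": -0.05, "wx": 0, "wy": 0, "wz": 0, "claw": 0.05}, {"dx": 0, "dy": 0, "dz": 0, "wx": 0, "wy": 0, "wz": 0, "claw": 0.05}], "newtons": 90}}

```text
t: 33.75
eef_pos: [0.4873, -0.0392, 0.3206]
tool_rot: [-0.001, 0.99, 0.138, 0.004]
contact_force: [-0.4, -0.6, -4.0]
gripper_width: 0.678
grasp_force: 97.5
```

```bash
python3 - <<'E'
from h import *
o=st();print(np.round(o["q"],2));shot("wrist","w13");held("w13",range(-18,80,12));goal([.31,-.339,.20],205)
o2=dict(o);go([.31,-.339,o["eef_pos"][2]])
E
```

```text
t33.75 pos [ 0.4873 -0.0392  0.3206] yawx 15.88 z [ 0.0081  0.0025 -1.    ] F [-0.4 -0.6 -4. ] w 0.678 g 97.5
[-0.67  0.1   0.69  1.95 -0.07  1.11 -1.25]
[[-6.0, 2.8], [6.0, 9.4], [18.0, 15.9], [30.0, 22.5], [42.0, 29.1], [54.0, 35.5], [66.0, 49.4]]
d(mm) [-251.9  240.6  116.9] w [-3.500e-01  3.000e-02  1.709e+02]
shift(mm) [-251.4  240.5   -3.7]
```

Request:
{"api": "drive_tool", "payload": {"increments": [{"dx": -0.0323, "dy": 0.0309, "dz": 0, "wx": 0, "wy": 0, "wz": 0, "claw": 0.05}, {"dx": -0.0323, "dy": 0.0309, "dz": 0, "wx": 0, "wy": 0, "wz": 0, "claw": 0.05}, {"dx": -0.0323, "dy": 0.0309, "dz": 0, "wx": 0, "wy": 0, "wz": 0, "claw": 0.05}, {"dx": -0.0323, "dy": 0.0309, "dz": 0, "wx": 0, "wy": 0, "wz": 0, "claw": 0.05}, {"dx": -0.0323, "dy": 0.0309, "dz": 0, "wx": 0, "wy": 0, "wz": 0, "claw": 0.05}, {"dx": -0.0323, "dy": 0.0309, "dz": 0, "wx": 0, "wy": 0, "wz": 0, "claw": 0.05}, {"dx": -0.0323, "dy": 0.0309, "dz": 0, "wx": 0, "wy": 0, "wz": 0, "claw": 0.05}, {"dx": -0.0323, "dy": 0.0309, "dz": 0, "wx": 0, "wy": 0, "wz": 0, "claw": 0.05}, {"dx": -0.0323, "dy": 0.0309, "dz": 0, "wx": 0, "wy": 0, "wz": 0, "claw": 0.05}, {"dx": 0, "dy": 0, "dz": 0, "wx": 0, "wy": 0, "wz": -9.91, "claw": 0.05}, {"dx": 0, "dy": 0, "dz": 0, "wx": 0, "wy": 0, "wz": -9.91, "claw": 0.05}, {"dx": 0, "dy": 0, "dz": 0, "wx": 0, "wy": 0, "wz": -9.91, "claw": 0.05}, {"dx": 0, "dy": 0, "dz": 0.02, "wx": 0, "wy": 0, "wz": -9.91, "claw": 0.05}, {"dx": 0, "dy": 0, "dz": 0.02, "wx": 0, "wy": 0, "wz": -9.91, "claw": 0.05}, {"dx": 0, "dy": 0, "dz": 0.02, "wx": 0, "wy": 0, "wz": -9.91, "claw": 0.05}, {"dx": 0, "dy": 0, "dz": 0.02, "wx": 0, "wy": 0, "wz": -9.91, "claw": 0.05}, {"dx": 0, "dy": 0, "dz": 0.02, "wx": 0, "wy": 0, "wz": -9.91, "claw": 0.05}, {"dx": 0, "dy": 0, "dz": 0.02, "wx": 0, "wy": 0, "wz": -9.91, "claw": 0.05}, {"dx": 0, "dy": 0, "dz": 0.02, "wx": 0, "wy": 0, "wz": -9.91, "claw": 0.05}, {"dx": 0, "dy": 0, "dz": 0, "wx": 0, "wy": 0, "wz": 0, "claw": 0.05}]}}

```text
t: 36.3
eef_pos: [0.2805, -0.3842, 0.1743]
tool_rot: [-0.003, 0.538, 0.843, 0.0]
contact_force: [0.5, -0.1, -3.3]
gripper_width: 0.674
grasp_force: 97.6
```

```bash
python3 - <<'E'
from h import *
o=st();print(np.round(o["q"],2));goal([.2836,-.3863,.16],115)
E
```

```text
t36.30 pos [ 0.2805 -0.3842  0.1743] yawx 114.87 z [-0.0041  0.0035 -1.    ] F [ 0.5 -0.1 -3.3] w 0.674 g 97.6
[ 0.23  0.31  0.7   2.13 -0.28  0.79  1.53]
d(mm) [-3.3  2.  14.3] w [-0.13 -0.28 -0.13]
```

Request:
{"api": "drive_tool", "payload": {"increments": [{"dx": -0.0033, "dy": 0.002, "dz": 0.014, "wx": -0.13, "wy": 0, "wz": -0.13, "claw": 0.05}, {"dx": 0, "dy": 0, "dz": 0, "wx": 0, "wy": 8, "wz": 0, "claw": 0.05}, {"dx": 0, "dy": 0, "dz": 0, "wx": 0, "wy": 8, "wz": 0, "claw": 0.05}, {"dx": 0, "dy": 0, "dz": 0, "wx": 0, "wy": 8, "wz": 0, "claw": 0.05}, {"dx": 0, "dy": 0, "dz": 0, "wx": 0, "wy": 0, "wz": 0, "claw": 0.05}, {"dx": 0, "dy": 0, "dz": 0, "wx": 0, "wy": 0, "wz": 0, "claw": 0.05}]}}

```text
t: 37.05
eef_pos: [0.2854, -0.3878, 0.162]
tool_rot: [-0.174, 0.525, 0.826, 0.112]
contact_force: [0.3, 1.0, -3.7]
gripper_width: 0.678
grasp_force: 97.9
```

```bash
python3 - <<'E'
from h import *
o=st();shot("wrist","w14");held("w14",range(-18,80,12));go([.2836,-.3863,.075]);shot("top","t14");rect("t14","top",(.37,-.31),.08,.045,.065)
o,p,d=load("w14");P=cloud("wrist",d,o);q=P[...,:2]-[.311,-.3385];x=q@[.9063,.4226]*1e3;y=q@[-.4226,.9063]*1e3;Z=P[...,2]*1e3
m=(Z>70)&(Z<140)&(abs(x+45)<45)&(p.max(2)>0)&(y>-60)&(abs(x+45)<26);print("plate y extent",np.percentile(y[m],[1,99]))
E
```

```text
t37.05 pos [ 0.2854 -0.3878  0.162 ] yawx 115.13 z [-0.1699  0.3674 -0.9144] F [ 0.3  1.  -3.7] w 0.678 g 97.9
[[-6.0, 1.9], [6.0, 8.4], [18.0, 14.9], [30.0, 21.5], [42.0, 28.0], [54.0, 34.7], [66.0, 42.3]]
shift(mm) [-33.7  -1.3  80.7]
top t14 [ 371.8 -305.6] [92.7 59.3] a 25.0 z 0.0527 765Traceback (most recent call last):
  File "<stdin>", line 4, in <module>
    return _quantile_unchecked(
        a, q, axis, out, overwrite_input, method, keepdims, weights)
    return _ureduce(a,
                    func=_quantile_ureduce_func,
    ...<5 lines>...
                    overwrite_input=overwrite_input,
                    method=method)
    r = func(a, **kwargs)
    result = _quantile(arr,
                       quantiles=q,
    ...<2 lines>...
                       out=out,
                       weights=wgt)
    slices_having_nans = np.isnan(arr[-1, ...])
                                  ~~~^^^^^^^^^
IndexError: index -1 is out of bounds for axis 0 with size 0
```

```bash
python3 - <<'E'
from h import *
for t in("w13","w14"):
    X,Y,Z=held(t,range(0,1));
    for r in ((abs(Y)<8),(abs(Y-18)<5),(abs(Y+18)<5)):
        m=r&(abs(Z-(4.3+.547*X))<2.5)&(X>-30)&(X<90);print(t,"top extent x",np.round(np.percentile(X[m],[.5,99.5]),1))
        m=r&(X>50)&(X<95)&(Z<75)&(Z>30);print("  all",np.round(np.percentile(X[m],[99,99.9]),1))
E
```

```text
[[0.0, 5.2]]
w13 top extent x [-9.3 65.6]
  all [67.9 67.9]
w13 top extent x [-8.8 66.1]
  all [67.9 67.9]
w13 top extent x [-9.2 65.6]
  all [67.9 67.9]
[[0.0, 5.2]]
w14 top extent x [-9.1 65.6]
  all [67.9 67.9]
w14 top extent x [-8.8 66.1]
  all [67.9 67.9]
w14 top extent x [-9.3 65.6]
  all [67.9 67.9]
```

Request:
{"api": "drive_tool", "payload": {"increments": [{"dx": -0.0132, "dy": -0.0003, "dz": 0.0281, "wx": 0, "wy": 0, "wz": 0, "claw": 0.05}, {"dx": -0.0132, "dy": -0.0003, "dz": 0.0281, "wx": 0, "wy": 0, "wz": 0, "claw": 0.05}, {"dx": -0.0132, "dy": -0.0003, "dz": 0.0281, "wx": 0, "wy": 0, "wz": 0, "claw": 0.05}, {"dx": 0, "dy": 0, "dz": 0, "wx": 0, "wy": 0, "wz": 0, "claw": 0.05}, {"dx": 0, "dy": 0, "dz": 0, "wx": 0, "wy": 0, "wz": 0, "claw": 0.05}]}}

```text
t: 37.78
eef_pos: [0.2861, -0.3902, 0.0705]
tool_rot: [-0.174, 0.524, 0.826, 0.112]
contact_force: [-0.6, 0.8, -3.5]
gripper_width: 0.675
grasp_force: 97.9
```

```bash
python3 - <<'E'
from h import *
o=st();go([.2853,-.3899,.065])
E
```

```text
t37.77 pos [ 0.2861 -0.3902  0.0705] yawx 115.21 z [-0.1695  0.3679 -0.9143] F [-0.6  0.8 -3.5] w 0.675 g 97.9
shift(mm) [-1.7 -0.6  5.3]
```

Request:
{"api": "drive_tool", "payload": {"increments": [{"dx": -0.0012, "dy": -0.0006, "dz": 0.0036, "wx": 0, "wy": 0, "wz": 0, "claw": 0.05}, {"dx": -0.0005, "dy": 0, "dz": 0.0013, "wx": 0, "wy": 0, "wz": 0, "claw": 0.05}, {"dx": -0.0005, "dy": 0, "dz": 0.0012, "wx": 0, "wy": 0, "wz": 0, "claw": 0.05}, {"dx": 0, "dy": 0, "dz": 0, "wx": 0, "wy": 0, "wz": 0, "claw": 0.05}, {"dx": 0, "dy": 0, "dz": 0, "wx": 0, "wy": 0, "wz": 0, "claw": 0.05}]}}

```text
t: 38.4
eef_pos: [0.2854, -0.3903, 0.0636]
tool_rot: [-0.174, 0.524, 0.826, 0.113]
contact_force: [1.6, -2.4, 5.4]
gripper_width: 0.675
grasp_force: 99.0
```

Request:
{"api": "drive_tool", "payload": {"increments": [{"dx": 0, "dy": 0, "dz": 0, "wx": 0, "wy": 0, "wz": 0, "claw": 0.068}, {"dx": 0, "dy": 0, "dz": 0, "wx": 0, "wy": 0, "wz": 0, "claw": 0.072}, {"dx": 0, "dy": 0, "dz": 0, "wx": 0, "wy": 0, "wz": 0, "claw": 0.076}, {"dx": 0.004, "dy": 0, "dz": -0.01, "wx": 0, "wy": 0, "wz": 0, "claw": 0.076}, {"dx": 0.022, "dy": 0, "dz": -0.05, "wx": 0, "wy": 0, "wz": 0, "claw": 0.076}, {"dx": 0.022, "dy": 0, "dz": -0.05, "wx": 0, "wy": 0, "wz": 0, "claw": 0.08}, {"dx": 0.022, "dy": 0, "dz": -0.05, "wx": 0, "wy": -8, "wz": 0, "claw": 0.08}, {"dx": 0, "dy": 0, "dz": -0.03, "wx": 0, "wy": -8, "wz": 0, "claw": 0.085}, {"dx": 0, "dy": 0, "dz": -0.03, "wx": 0, "wy": -8, "wz": 0, "claw": 0.085}, {"dx": 0, "dy": 0, "dz": 0, "wx": 0, "wy": 0, "wz": 0, "claw": 0.085}]}}

```text
t: 39.65
eef_pos: [0.2902, -0.402, 0.2987]
tool_rot: [0.004, 0.536, 0.844, 0.002]
contact_force: [0.1, 0.3, -0.1]
gripper_width: 0.998
grasp_force: 0.0
```

```bash
python3 - <<'E'
from h import *
o=st();shot("wrist","w15");rect("w15","wrist",(.27,-.3575),.06,.046,.062);rect("w15","wrist",(.37,-.31),.075,.046,.062);rect("w15","wrist",(.313,-.335),.19,.034,.042)
shot("top","t15");rect("t15","top",(.27,-.3575),.06,.046,.062)
shot("scene","s15")
for t,n in(("t15","top"),("s15","scene")):
    rect(t,n,(.57,-.17),.075,.13,.21);rect(t,n,(.475,-.227),.075,.13,.21)
goal([.57,-.171,.26],15.95+90)
E
```

```text
t39.65 pos [ 0.2902 -0.402   0.2987] yawx 115.18 z [ 9.1e-03 -4.0e-04 -1.0e+00] F [ 0.1  0.3 -0.1] w 0.998 g 0.0
wrist w15 [ 268.5 -358.5] [60.3 91.1] a 25.5 z 0.0540 3663
wrist w15 [ 369.7 -309.6] [93.6 59.6] a 25.0 z 0.0540 3681
wrist w15 [ 311.3 -337.5] [250.4  99.5] a 25.1 z 0.0380 7914
top t15 [ 269.1 -355.7] [62.1 92. ] a 25.4 z 0.0523 769
top t15 [ 570.1 -169.8] [ 24.6 100. ] a 15.0 z 0.1707 449
top t15 [ 472.8 -227.3] [24.  99.8] a 26.6 z 0.1709 431
scene s15 [ 561.2 -144.8] [27.7 44.2] a 12.7 z 0.1723 188
scene s15 [ 460.9 -208.7] [27.9 55.2] a 26.1 z 0.1715 276
d(mm) [ 89.9 351.4  36.5] w [ 0.12 -0.13  9.21]
```

View pics/w15.png

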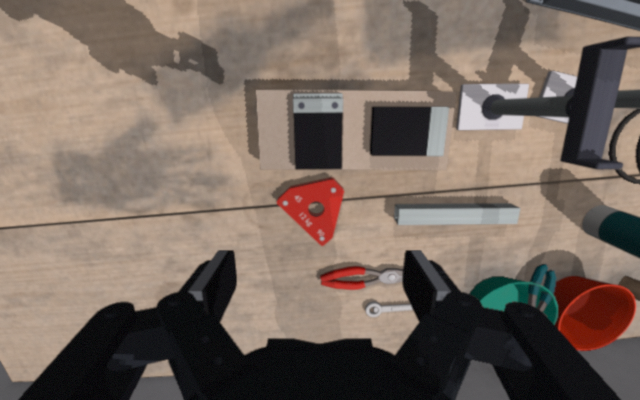

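Request:
{"api": "drive_tool", "payload": {"increments": [{"dx": 0.0128, "dy": 0.0502, "dz": 0, "wx": 0, "wy": 0, "wz": 0, "claw": 0.085}, {"dx": 0.0128, "dy": 0.0502, "dz": 0, "wx": 0, "wy": 0, "wz": 0, "claw": 0.085}, {"dx": 0.0128, "dy": 0.0502, "dz": 0, "wx": 0, "wy": 0, "wz": 0, "claw": 0.085}, {"dx": 0.0128, "dy": 0.0502, "dz": 0, "wx": 0, "wy": 0, "wz": 0, "claw": 0.085}, {"dx": 0.0128, "dy": 0.0502, "dz": 0, "wx": 0, "wy": 0, "wz": 0, "claw": 0.085}, {"dx": 0.0128, "dy": 0.0502, "dz": 0, "wx": 0, "wy": 0, "wz": 0, "claw": 0.085}, {"dx": 0.0128, "dy": 0.0502, "dz": 0, "wx": 0, "wy": 0, "wz": 0, "claw": 0.085}, {"dx": 0, "dy": 0, "dz": 0, "wx": 0, "wy": 0, "wz": 10.3, "claw": 0.085}, {"dx": 0, "dy": 0, "dz": 0.03, "wx": 0, "wy": 0, "wz": 0, "claw": 0.085}, {"dx": 0, "dy": 0, "dz": 0, "wx": 0, "wy": 0, "wz": 0, "claw": 0.085}, {"dx": 0, "dy": 0, "dz": 0, "wx": 0, "wy": 0, "wz": 0, "claw": 0.085}]}}

```text
t: 41.18
eef_pos: [0.5703, -0.1724, 0.2665]
tool_rot: [-0.0, 0.61, 0.792, 0.001]
contact_force: [0.2, -0.7, 0.9]
gripper_width: 0.993
grasp_force: 0.0
```

```bash
python3 - <<'E'
from h import *
o=st();shot("wrist","w16");rect("w16","wrist",(.57,-.17),.075,.13,.18);rect("w16","wrist",(.57,-.17),.07,.163,.18);rect("w16","wrist",(.57,-.17),.075,.006,.02);rect("w16","wrist",(.57,-.17),.075,.155,.21)
goal([.570,-.1705,.168],104.9)
E
```

```text
t41.17 pos [ 0.5703 -0.1724  0.2665] yawx 104.80 z [ 5.e-04  9.e-04 -1.e+00] F [ 0.2 -0.7  0.9] w 0.993 g 0.0
wrist w16 [ 568.4 -173.1] [24.  88.2] a 14.9 z 0.1721 3331
wrist w16 [ 568.4 -173.1] [24.  88.2] a 14.9 z 0.1721 3331
wrist w16 [ 599.7 -161.3] [24.9 59.2] a 15.2 z 0.0119 863
wrist w16 [ 567.7 -170.2] [24.1 99.6] a 14.9 z 0.1722 4211
d(mm) [ 2.  -0.3 99.1] w [ 0.13 -0.02 -0.1 ]
```

Request:
{"api": "drive_tool", "payload": {"increments": [{"dx": 0.0025, "dy": -0.0019, "dz": 0, "wx": 0, "wy": 0, "wz": -0.1, "claw": 0.07}, {"dx": 0, "dy": 0, "dz": 0.035, "wx": 0, "wy": 0, "wz": 0, "claw": 0.07}, {"dx": 0, "dy": 0, "dz": 0.035, "wx": 0, "wy": 0, "wz": 0, "claw": 0.07}, {"dx": 0, "dy": 0, "dz": 0.02, "wx": 0, "wy": 0, "wz": 0, "claw": 0.06}, {"dx": 0, "dy": 0, "dz": 0.0085, "wx": 0, "wy": 0, "wz": 0, "claw": 0.05}, {"dx": 0, "dy": 0, "dz": 0, "wx": 0, "wy": 0, "wz": 0, "claw": 0.04}, {"dx": 0, "dy": 0, "dz": 0, "wx": 0, "wy": 0, "wz": 0, "claw": 0.03}, {"dx": 0, "dy": 0, "dz": 0, "wx": 0, "wy": 0, "wz": 0, "claw": 0.026}, {"dx": 0, "dy": 0, "dz": 0, "wx": 0, "wy": 0, "wz": 0, "claw": 0.024}, {"dx": 0, "dy": 0, "dz": 0, "wx": 0, "wy": 0, "wz": 0, "claw": 0.02}, {"dx": 0, "dy": 0, "dz": 0, "wx": 0, "wy": 0, "wz": 0, "claw": 0.015}, {"dx": 0, "dy": 0, "dz": 0, "wx": 0, "wy": 0, "wz": 0, "claw": 0.015}], "newtons": 80}}

```text
t: 42.72
eef_pos: [0.5691, -0.1698, 0.1694]
tool_rot: [0.002, 0.609, 0.793, 0.002]
contact_force: [0.3, 0.9, 7.2]
gripper_width: 0.263
grasp_force: 79.0
```

```bash
python3 - <<'E'
from h import *
st()
E
```

```text
t42.73 pos [ 0.5691 -0.1698  0.1694] yawx 104.96 z [ 0.0046  0.001  -1.    ] F [0.3 0.9 7.2] w 0.263 g 79.0
```

Request:
{"api": "drive_tool", "payload": {"increments": [{"dx": 0, "dy": 0, "dz": -0.004, "wx": 0, "wy": 0, "wz": 0, "claw": 0.015}, {"dx": 0, "dy": 0, "dz": -0.01, "wx": 0, "wy": 0, "wz": 0, "claw": 0.015}, {"dx": 0, "dy": 0, "dz": -0.03, "wx": 0, "wy": 0, "wz": 0, "claw": 0.015}, {"dx": 0, "dy": 0, "dz": -0.036, "wx": 0, "wy": 0, "wz": -1, "claw": 0.015}, {"dx": 0, "dy": 0, "dz": 0, "wx": 0, "wy": 0, "wz": 0, "claw": 0.015}, {"dx": 0, "dy": 0, "dz": 0, "wx": 0, "wy": 0, "wz": 0, "claw": 0.015}]}}

```text
t: 43.48
eef_pos: [0.5668, -0.1693, 0.2468]
tool_rot: [-0.001, 0.602, 0.798, 0.001]
contact_force: [0.3, 0.6, -8.0]
gripper_width: 0.267
grasp_force: 79.8
```

```bash
cat >> h.py <<'E'
def stand(tag):
    o,p,d=load(tag);T=np.linalg.inv(toolT(o));Q=(cloud("wrist",d,o)@T[:3,:3].T+T[:3,3])*1e3;X,Y,Z=[Q[...,i] for i in range(3)]
    m=(abs(Y)<9)&(abs(X)<70)&(Z>-40)&(Z<8)
    for x in range(-60,66,4):
        k=m&(abs(X-x)<2)
        if k.sum()>8: print((x,round(float(np.median(Z[k])),1)),end=" ")
    print()
    m=(abs(X)<80)&(abs(Y)<70)&(Z>140)&(Z<165);q,l,s,_=cv2.connectedComponentsWithStats(m.astype(np.uint8));i=1+np.argmax(s[1:,4])
    F=Q[l==i];R=cv2.minAreaRect(F[:,:2].astype(np.float32));print("foot rect",np.round(R[0],1),np.round(R[1],1),"a %.2f"%R[2],"z %.1f"%np.median(F[:,2]),len(F))
    A=np.c_[F[:,:2],np.ones(len(F))];print("slopes deg",np.round(np.degrees(np.linalg.lstsq(A,F[:,2],rcond=None)[0][:2]),2), "minmax",np.round([F[:,0].min(),F[:,0].max(),F[:,1].min(),F[:,1].max()],1))
E
python3 - <<'E'
from h import *
st();shot("wrist","w17");stand("w17");goal([.6146,-.0015,.25],105.95)
E
```

```text
t43.48 pos [ 0.5668 -0.1693  0.2468] yawx 105.93 z [-2.0e-04  1.8e-03 -1.0e+00] F [ 0.3  0.6 -8. ] w 0.267 g 79.8
(-36, -2.3) (-32, -2.5) (-28, -2.5) (-24, -2.7) (-20, -2.7) (-16, -2.6) (-12, -2.6) (-8, -2.6) (-4, -2.7) (0, -2.6) (4, -2.6) (8, -2.6) (12, -2.6) (16, -2.6) (20, -2.5) (24, -2.7) (28, -2.6) (32, -2.6) (36, -2.6) (44, -22.3) (48, -18.3) 
foot rect [-0.2 -1.9] [91.3 60.2] a 89.94 z 157.6 2415
slopes deg [0.8  0.22] minmax [-30.3  29.9 -47.6  43.7]
d(mm) [148.1  92.3  -3.4] w [-0.04 -0.12 -0.01]
```

View pics/w17.png

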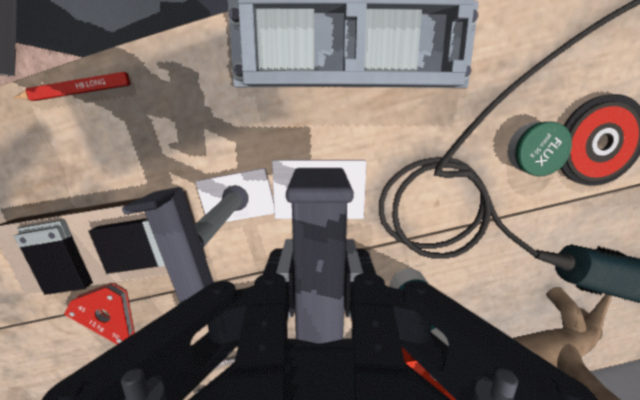

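Request:
{"api": "drive_tool", "payload": {"increments": [{"dx": 0.01, "dy": 0.031, "dz": 0, "wx": 0, "wy": 0, "wz": 0, "claw": 0.015}, {"dx": 0.02, "dy": 0.031, "dz": 0, "wx": 0, "wy": 0, "wz": 0, "claw": 0.015}, {"dx": 0.02, "dy": 0.03, "dz": 0, "wx": 0, "wy": 0, "wz": 0, "claw": 0.015}, {"dx": 0, "dy": 0, "dz": 0, "wx": 0, "wy": 0, "wz": 0, "claw": 0.015}, {"dx": 0, "dy": 0, "dz": 0, "wx": 0, "wy": 0, "wz": 0, "claw": 0.015}]}}

```text
t: 44.15
eef_pos: [0.6415, -0.0967, 0.2467]
tool_rot: [-0.001, 0.602, 0.798, -0.0]
contact_force: [0.0, -1.7, -8.5]
gripper_width: 0.268
grasp_force: 80.2
```

```bash
cat >> h.py <<'E'
def pockets(tag):
    o,p,d=load(tag);P=cloud("wrist",d,o);Z=P[...,2]
    m=(np.hypot(P[...,0]-.56,P[...,1]+.017)<.16)&(Z>.0325)&(Z<.0385)
    m=cv2.morphologyEx(m.astype(np.uint8),cv2.MORPH_CLOSE,np.ones((2,2)));n,l,s,_=cv2.connectedComponentsWithStats(m);m=(l==1+np.argmax(s[1:,4])).astype(np.uint8)
    cs,h=cv2.findContours(m,cv2.RETR_CCOMP,cv2.CHAIN_APPROX_NONE);T=toolT(o)
    for k,hh in zip(cs,h[0]):
        if len(k)<80: continue
        W=plane("wrist",k[:,0],.0355,o)*1e3;R=cv2.minAreaRect(W[:,:2].astype(np.float32));c=np.r_[np.array(R[0])/1e3,.0355]
        print("hole" if hh[3]>=0 else "outer",np.round(R[0],1),np.round(R[1],1),"a %.2f"%R[2],"tool",np.round((c-T[:3,3])@T[:3,:3]*1e3,1))
E
python3 - <<'E'
from h import *
st();shot("wrist","w18");stand("w18");pockets("w18")
E
```

```text
t44.15 pos [ 0.6415 -0.0967  0.2467] yawx 105.94 z [-1.3e-03  4.0e-04 -1.0e+00] F [ 0.  -1.7 -8.5] w 0.268 g 80.2
(-36, -2.2) (-32, -2.5) (-28, -2.5) (-24, -2.5) (-20, -2.6) (-16, -2.6) (-12, -2.6) (-8, -2.6) (-4, -2.6) (0, -2.6) (4, -2.6) (8, -2.6) (12, -2.5) (16, -2.6) (20, -2.6) (24, -2.6) (28, -2.6) (32, -2.6) (36, -2.5) (44, -22.3) (48, -18.3) 
foot rect [-0.2 -2. ] [91.1 60.1] a 89.95 z 157.5 2395
slopes deg [0.88 0.28] minmax [-30.2  29.9 -47.6  43.5]
outer [561.4 -18.3] [238.   89.6] a 15.76 tool [ 97.3 -55.2 211.3]
hole [512.2 -31.7] [106.6  64.3] a 15.56 tool [  97.8 -106.2  211.4]
hole [621.4  -1.1] [105.7  65.8] a 15.90 tool [ 97.2   7.2 211.2]
```

Request:
{"api": "drive_tool", "payload": {"increments": [{"dx": 0.025, "dy": 0.001, "dz": 0, "wx": 0, "wy": 0, "wz": 0.1, "claw": 0.015}, {"dx": 0.03, "dy": 0.001, "dz": 0, "wx": 0, "wy": 0, "wz": 0, "claw": 0.015}, {"dx": 0.03, "dy": 0.0017, "dz": 0, "wx": 0, "wy": 0, "wz": 0, "claw": 0.015}, {"dx": 0.0125, "dy": 0, "dz": 0, "wx": 0, "wy": 0, "wz": 0, "claw": 0.015}, {"dx": 0, "dy": 0, "dz": 0.015, "wx": 0, "wy": 0, "wz": 0, "claw": 0.015}, {"dx": 0, "dy": 0, "dz": 0.015, "wx": 0, "wy": 0, "wz": 0, "claw": 0.015}, {"dx": 0, "dy": 0, "dz": 0.004, "wx": 0, "wy": 0, "wz": 0, "claw": 0.015}, {"dx": 0, "dy": 0, "dz": 0, "wx": 0, "wy": 0, "wz": 0, "claw": 0.015}, {"dx": 0, "dy": 0, "dz": 0, "wx": 0, "wy": 0, "wz": 0, "claw": 0.015}]}}

```text
t: 45.32
eef_pos: [0.62, -0.0022, 0.215]
tool_rot: [0.001, 0.603, 0.798, 0.001]
contact_force: [-0.0, 0.1, -7.5]
gripper_width: 0.267
grasp_force: 80.1
```

```bash
python3 - <<'E'
from h import *
st();shot("wrist","w19");stand("w19");pockets("w19");T=toolT(get_obs())
# w18 prediction
o,_,_=load("w18");T0=toolT(o);t=T0[:3,3]+T0[:3,:3]@np.array([.0975,.0037,0]);t[2]=.21;go(t)
E
```

```text
t45.33 pos [ 0.62   -0.0022  0.215 ] yawx 105.81 z [ 0.0032  0.001  -1.    ] F [-0.   0.1 -7.5] w 0.267 g 80.1
(-36, -2.3) (-32, -2.7) (-28, -2.5) (-24, -2.6) (-20, -2.7) (-16, -2.6) (-12, -2.7) (-8, -2.6) (-4, -2.6) (0, -2.7) (4, -2.6) (8, -2.6) (12, -2.6) (16, -2.6) (20, -2.6) (24, -2.7) (28, -2.6) (32, -2.5) (36, -2.6) (44, -22.3) (48, -18.4) 
foot rect [-0.1 -2.1] [60.  91.2] a 0.10 z 157.6 2412
slopes deg [0.88 0.22] minmax [-30.1  29.9 -47.6  43.5]
outer [561.3 -17.4] [238.7  89.3] a 16.12 tool [  1.3 -61.2 179.3]
hole [512.4 -31.2] [106.   64.5] a 15.80 tool [   1.4 -112.1  179.2]
shift(mm) [ 0.6 -1.7  5.2]
```

Request:
{"api": "drive_tool", "payload": {"increments": [{"dx": 0.0009, "dy": -0.0013, "dz": 0, "wx": 0.18, "wy": 0, "wz": -0.1, "claw": 0.015}, {"dx": 0, "dy": 0, "dz": 0.004, "wx": 0, "wy": 0, "wz": 0, "claw": 0.015}, {"dx": 0, "dy": 0, "dz": 0.004, "wx": 0, "wy": 0, "wz": 0, "claw": 0.015}, {"dx": 0, "dy": 0, "dz": 0.003, "wx": 0, "wy": 0, "wz": 0, "claw": 0.015}, {"dx": 0, "dy": 0, "dz": 0.002, "wx": 0, "wy": 0, "wz": 0, "claw": 0.015}, {"dx": 0, "dy": 0, "dz": 0, "wx": 0, "wy": 0, "wz": 0, "claw": 0.015}, {"dx": 0, "dy": 0, "dz": 0, "wx": 0, "wy": 0, "wz": 0, "claw": 0.015}]}}

```text
t: 46.25
eef_pos: [0.6183, -0.0012, 0.2018]
tool_rot: [-0.0, 0.602, 0.798, -0.0]
contact_force: [0.0, -0.4, -7.0]
gripper_width: 0.267
grasp_force: 80.1
```

```bash
python3 - <<'E'
from h import *
st();shot("wrist","w20");stand("w20");pockets("w20")
E
```

```text
t46.25 pos [ 0.6183 -0.0012  0.2018] yawx 105.94 z [-3.e-04  2.e-04 -1.e+00] F [ 0.  -0.4 -7. ] w 0.267 g 80.1
(-36, -2.3) (-32, -2.5) (-28, -2.5) (-24, -2.5) (-20, -2.6) (-16, -2.6) (-12, -2.6) (-8, -2.7) (-4, -2.6) (0, -2.6) (4, -2.7) (8, -2.6) (12, -2.6) (16, -2.6) (20, -2.6) (24, -2.6) (28, -2.6) (32, -2.6) (36, -2.7) (44, -22.3) (48, -18.5) 
foot rect [-1.6 -2.3] [94.  63.3] a 89.65 z 157.6 2412
slopes deg [0.86 0.22] minmax [-33.5  29.9 -49.2  44.8]
outer [561.3 -17. ] [238.7  89.5] a 16.02 tool [  0.4 -59.1 166.3]
hole [512.2 -31.1] [106.2  64.3] a 16.03 tool [   0.3 -110.1  166.3]
```

Request:
{"api": "drive_tool", "payload": {"increments": [{"dx": 0.0004, "dy": 0, "dz": 0.002, "wx": 0, "wy": 0, "wz": 0, "claw": 0.015}, {"dx": 0, "dy": 0, "dz": 0.002, "wx": 0, "wy": 0, "wz": 0, "claw": 0.015}, {"dx": 0, "dy": 0, "dz": 0.002, "wx": 0, "wy": 0, "wz": 0, "claw": 0.015}, {"dx": 0, "dy": 0, "dz": 0.002, "wx": 0, "wy": 0, "wz": 0, "claw": 0.015}, {"dx": 0, "dy": 0, "dz": 0.002, "wx": 0, "wy": 0, "wz": 0, "claw": 0.015}, {"dx": 0, "dy": 0, "dz": 0.001, "wx": 0, "wy": 0, "wz": 0, "claw": 0.015}, {"dx": 0, "dy": 0, "dz": 0, "wx": 0, "wy": 0, "wz": 0, "claw": 0.015}, {"dx": 0, "dy": 0, "dz": 0, "wx": 0, "wy": 0, "wz": 0, "claw": 0.015}]}}

```text
t: 47.3
eef_pos: [0.6181, -0.0008, 0.1908]
tool_rot: [-0.0, 0.602, 0.798, -0.0]
contact_force: [0.5, -0.2, -7.9]
gripper_width: 0.264
grasp_force: 80.2
```

Request:
{"api": "drive_tool", "payload": {"increments": [{"dx": 0, "dy": 0, "dz": 0.001, "wx": 0, "wy": 0, "wz": 0, "claw": 0.015}, {"dx": 0, "dy": 0, "dz": 0.001, "wx": 0, "wy": 0, "wz": 0, "claw": 0.015}, {"dx": 0, "dy": 0, "dz": 0.0005, "wx": 0, "wy": 0, "wz": 0, "claw": 0.015}, {"dx": 0, "dy": 0, "dz": 0, "wx": 0, "wy": 0, "wz": 0, "claw": 0.015}, {"dx": 0, "dy": 0, "dz": 0, "wx": 0, "wy": 0, "wz": 0, "claw": 0.015}]}}

```text
t: 47.92
eef_pos: [0.6183, -0.0008, 0.189]
tool_rot: [-0.0, 0.602, 0.798, 0.0]
contact_force: [-2.4, 0.2, 4.3]
gripper_width: 0.27
grasp_force: 81.9
```

Request:
{"api": "drive_tool", "payload": {"increments": [{"dx": 0, "dy": 0, "dz": 0, "wx": 0, "wy": 0, "wz": 0, "claw": 0.026}, {"dx": 0, "dy": 0, "dz": 0, "wx": 0, "wy": 0, "wz": 0, "claw": 0.032}, {"dx": 0, "dy": 0, "dz": 0, "wx": 0, "wy": 0, "wz": 0, "claw": 0.045}, {"dx": 0, "dy": 0, "dz": 0, "wx": 0, "wy": 0, "wz": 0, "claw": 0.06}, {"dx": 0, "dy": 0, "dz": -0.02, "wx": 0, "wy": 0, "wz": 0, "claw": 0.06}, {"dx": 0, "dy": 0, "dz": -0.04, "wx": 0, "wy": 0, "wz": 0, "claw": 0.07}, {"dx": 0, "dy": 0, "dz": -0.03, "wx": 0, "wy": 0, "wz": 0, "claw": 0.07}, {"dx": 0, "dy": 0, "dz": 0, "wx": 0, "wy": 0, "wz": 0, "claw": 0.07}]}}

```text
t: 48.92
eef_pos: [0.6199, -0.0012, 0.2823]
tool_rot: [0.002, 0.602, 0.798, 0.002]
contact_force: [0.1, -0.7, -0.3]
gripper_width: 0.819
grasp_force: 0.0
```

```bash
python3 - <<'E'
from h import *
st();shot("wrist","w21");rect("w21","wrist",(.6146,-.0015),.07,.155,.22);rect("w21","wrist",(.6146,-.0015),.07,.183,.2);rect("w21","wrist",(.6146,-.0015),.07,.026,.0335)
goal([.4725,-.228,.28],116.7)
E
```

```text
t48.92 pos [ 0.6199 -0.0012  0.2823] yawx 105.92 z [ 0.006   0.0011 -1.    ] F [ 0.1 -0.7 -0.3] w 0.819 g 0.0
wrist w21 [616.6  -1.3] [24.  99.7] a 15.9 z 0.1917 4322
wrist w21 [617.5  -4.2] [24.  87.6] a 16.0 z 0.1915 3393
wrist w21 [653.9   9.1] [36.1 62.8] a 16.7 z 0.0314 935
d(mm) [-178.2 -203.    -0.3] w [ 1.700e-01  1.000e-02 -1.077e+01]
```

Request:
{"api": "drive_tool", "payload": {"increments": [{"dx": -0.0356, "dy": -0.0406, "dz": 0, "wx": 0, "wy": 0, "wz": 0, "claw": 0.07}, {"dx": -0.0356, "dy": -0.0406, "dz": 0, "wx": 0, "wy": 0, "wz": 0, "claw": 0.07}, {"dx": -0.0356, "dy": -0.0406, "dz": 0, "wx": 0, "wy": 0, "wz": 0, "claw": 0.07}, {"dx": -0.0356, "dy": -0.0406, "dz": 0, "wx": 0, "wy": 0, "wz": 0, "claw": 0.07}, {"dx": -0.0356, "dy": -0.0406, "dz": 0, "wx": 0, "wy": 0, "wz": 0, "claw": 0.07}, {"dx": 0, "dy": 0, "dz": 0.01, "wx": 0.17, "wy": 0, "wz": -10.6, "claw": 0.07}, {"dx": 0, "dy": 0, "dz": 0, "wx": 0, "wy": 0, "wz": 0, "claw": 0.07}, {"dx": 0, "dy": 0, "dz": 0, "wx": 0, "wy": 0, "wz": 0, "claw": 0.07}]}}

```text
t: 49.98
eef_pos: [0.472, -0.227, 0.268]
tool_rot: [-0.002, 0.527, 0.85, -0.001]
contact_force: [0.3, -0.3, 0.2]
gripper_width: 0.819
grasp_force: 0.0
```

```bash
python3 - <<'E'
from h import *
st();shot("wrist","w22");rect("w22","wrist",(.4725,-.228),.075,.155,.21);rect("w22","wrist",(.4725,-.228),.075,.006,.02)
goal([.4725,-.228,.168],116.7)
E
```

```text
t49.98 pos [ 0.472 -0.227  0.268] yawx 116.42 z [-4.e-03 -6.e-04 -1.e+00] F [ 0.3 -0.3  0.2] w 0.819 g 0.0
wrist w22 [ 470.5 -228.1] [ 24.  100.4] a 26.5 z 0.1722 4140
wrist w22 [ 500.1 -212.5] [24.9 59.2] a 27.2 z 0.0119 843
d(mm) [ -1.2   0.2 100.2] w [-0.21 -0.05 -0.23]
```

Request:
{"api": "drive_tool", "payload": {"increments": [{"dx": -0.0003, "dy": 0, "dz": 0, "wx": -0.2, "wy": 0, "wz": -0.15, "claw": 0.07}, {"dx": 0, "dy": 0, "dz": 0.035, "wx": 0, "wy": 0, "wz": 0, "claw": 0.07}, {"dx": 0, "dy": 0, "dz": 0.035, "wx": 0, "wy": 0, "wz": 0, "claw": 0.07}, {"dx": 0, "dy": 0, "dz": 0.02, "wx": 0, "wy": 0, "wz": 0, "claw": 0.06}, {"dx": 0, "dy": 0, "dz": 0.0085, "wx": 0, "wy": 0, "wz": 0, "claw": 0.05}, {"dx": 0, "dy": 0, "dz": 0, "wx": 0, "wy": 0, "wz": 0, "claw": 0.04}, {"dx": 0, "dy": 0, "dz": 0, "wx": 0, "wy": 0, "wz": 0, "claw": 0.03}, {"dx": 0, "dy": 0, "dz": 0, "wx": 0, "wy": 0, "wz": 0, "claw": 0.026}, {"dx": 0, "dy": 0, "dz": 0, "wx": 0, "wy": 0, "wz": 0, "claw": 0.024}, {"dx": 0, "dy": 0, "dz": 0, "wx": 0, "wy": 0, "wz": 0, "claw": 0.02}, {"dx": 0, "dy": 0, "dz": 0, "wx": 0, "wy": 0, "wz": 0, "claw": 0.015}, {"dx": 0, "dy": 0, "dz": 0, "wx": 0, "wy": 0, "wz": 0, "claw": 0.015}], "newtons": 80}}

```text
t: 51.52
eef_pos: [0.4723, -0.228, 0.1705]
tool_rot: [0.0, 0.525, 0.851, 0.001]
contact_force: [-1.1, 1.2, 6.9]
gripper_width: 0.266
grasp_force: 79.0
```

Request:
{"api": "drive_tool", "payload": {"increments": [{"dx": 0, "dy": 0, "dz": -0.004, "wx": 0, "wy": 0, "wz": 0, "claw": 0.015}, {"dx": 0, "dy": 0, "dz": -0.01, "wx": 0, "wy": 0, "wz": 0, "claw": 0.015}, {"dx": 0, "dy": 0, "dz": -0.03, "wx": 0, "wy": 0, "wz": 0, "claw": 0.015}, {"dx": 0, "dy": 0, "dz": -0.036, "wx": 0, "wy": 0, "wz": 0, "claw": 0.015}, {"dx": 0, "dy": 0, "dz": 0, "wx": 0, "wy": 0, "wz": 5.3, "claw": 0.015}, {"dx": 0, "dy": 0, "dz": 0, "wx": 0, "wy": 0, "wz": 5.3, "claw": 0.015}, {"dx": 0, "dy": 0, "dz": 0, "wx": 0, "wy": 0, "wz": 0, "claw": 0.015}, {"dx": 0, "dy": 0, "dz": 0, "wx": 0, "wy": 0, "wz": 0, "claw": 0.015}]}}

```text
t: 52.52
eef_pos: [0.4716, -0.2279, 0.2496]
tool_rot: [-0.001, 0.6, 0.8, 0.0]
contact_force: [1.0, 0.4, -6.1]
gripper_width: 0.266
grasp_force: 79.8
```

```bash
python3 - <<'E'
from h import *
st();shot("wrist","w23");stand("w23");goal([.506,-.0333,.247],105.95)
E
```

```text
t52.52 pos [ 0.4716 -0.2279  0.2496] yawx 106.19 z [-9.e-04  8.e-04 -1.e+00] F [ 1.   0.4 -6.1] w 0.266 g 79.8
(-36, -1.3) (-32, -1.4) (-28, -1.4) (-24, -1.5) (-20, -1.5) (-16, -1.5) (-12, -1.4) (-8, -1.5) (-4, -1.5) (0, -1.6) (4, -1.4) (8, -1.4) (12, -1.5) (16, -1.5) (20, -1.5) (24, -1.5) (28, -1.5) (32, -1.4) (36, -1.5) (40, -1.7) (44, -21.1) (48, -21.2) (52, -9.2) 
foot rect [ 0.6 -1.7] [91.  60.2] a 90.00 z 158.6 2286
slopes deg [0.25 0.05] minmax [-29.5  30.7 -47.2  43.8]
d(mm) [177.3  87.2   2.7] w [-0.03 -0.06  0.22]
```

Request:
{"api": "drive_tool", "payload": {"increments": [{"dx": 0.03, "dy": 0.015, "dz": 0, "wx": 0, "wy": 0, "wz": 0.2, "claw": 0.015}, {"dx": 0.044, "dy": 0.022, "dz": 0, "wx": 0, "wy": 0, "wz": 0, "claw": 0.015}, {"dx": 0.044, "dy": 0.022, "dz": 0, "wx": 0, "wy": 0, "wz": 0, "claw": 0.015}, {"dx": 0.04, "dy": 0.02, "dz": 0, "wx": 0, "wy": 0, "wz": 0, "claw": 0.015}, {"dx": 0.019, "dy": 0.0107, "dz": 0, "wx": 0, "wy": 0, "wz": 0, "claw": 0.015}, {"dx": 0, "dy": 0, "dz": 0.015, "wx": 0, "wy": 0, "wz": 0, "claw": 0.015}, {"dx": 0, "dy": 0, "dz": 0.015, "wx": 0, "wy": 0, "wz": 0, "claw": 0.015}, {"dx": 0, "dy": 0, "dz": 0.004, "wx": 0, "wy": 0, "wz": 0, "claw": 0.015}, {"dx": 0, "dy": 0, "dz": 0, "wx": 0, "wy": 0, "wz": 0, "claw": 0.015}, {"dx": 0, "dy": 0, "dz": 0, "wx": 0, "wy": 0, "wz": 0, "claw": 0.015}]}}

```text
t: 53.82
eef_pos: [0.5099, -0.0336, 0.2162]
tool_rot: [-0.0, 0.603, 0.798, 0.0]
contact_force: [0.6, -0.2, -7.5]
gripper_width: 0.264
grasp_force: 79.6
```

```bash
python3 - <<'E'
from h import *
st();shot("wrist","w24");stand("w24");pockets("w24");goal([.5085,-.0329,.203],105.95)
E
```

```text
t53.83 pos [ 0.5099 -0.0336  0.2162] yawx 105.84 z [ 5.e-04  7.e-04 -1.e+00] F [ 0.6 -0.2 -7.5] w 0.264 g 79.6
(-36, -1.3) (-32, -1.4) (-28, -1.5) (-24, -1.4) (-20, -1.6) (-16, -1.6) (-12, -1.5) (-8, -1.6) (-4, -1.6) (0, -1.5) (4, -1.4) (8, -1.5) (12, -1.5) (16, -1.5) (20, -1.5) (24, -1.5) (28, -1.6) (32, -1.5) (36, -1.5) (40, -1.6) (44, -21.1) (48, -21.2) (52, -9.1) 
foot rect [ 0.6 -1.8] [91.2 60.1] a 89.91 z 158.6 2271
slopes deg [0.23 0.08] minmax [-29.5  30.7 -47.4  43.8]
outer [561.5 -17.1] [238.   89.8] a 15.78 tool [  1.7  54.1 180.8]
d(mm) [ 0.9 -1.2 13.3] w [ 0.05 -0.04 -0.09]
```

Request:
{"api": "drive_tool", "payload": {"increments": [{"dx": 0.001, "dy": -0.0012, "dz": 0, "wx": 0, "wy": 0, "wz": -0.09, "claw": 0.015}, {"dx": 0, "dy": 0, "dz": 0.004, "wx": 0, "wy": 0, "wz": 0, "claw": 0.015}, {"dx": 0, "dy": 0, "dz": 0.004, "wx": 0, "wy": 0, "wz": 0, "claw": 0.015}, {"dx": 0, "dy": 0, "dz": 0.003, "wx": 0, "wy": 0, "wz": 0, "claw": 0.015}, {"dx": 0, "dy": 0, "dz": 0.002, "wx": 0, "wy": 0, "wz": 0, "claw": 0.015}, {"dx": 0, "dy": 0, "dz": 0, "wx": 0, "wy": 0, "wz": 0, "claw": 0.015}, {"dx": 0, "dy": 0, "dz": 0, "wx": 0, "wy": 0, "wz": 0, "claw": 0.015}]}}

```text
t: 54.75
eef_pos: [0.5082, -0.0325, 0.2029]
tool_rot: [-0.0, 0.602, 0.799, 0.0]
contact_force: [0.4, 0.1, -6.5]
gripper_width: 0.264
grasp_force: 79.7
```

```bash
python3 - <<'E'
from h import *
st();shot("wrist","w25");stand("w25");pockets("w25");goal([.5085,-.0329,.190],105.95)
E
```

```text
t54.75 pos [ 0.5082 -0.0325  0.2029] yawx 105.98 z [-1.e-04  7.e-04 -1.e+00] F [ 0.4  0.1 -6.5] w 0.264 g 79.7
(-36, -1.3) (-32, -1.5) (-28, -1.5) (-24, -1.4) (-20, -1.5) (-16, -1.6) (-12, -1.6) (-8, -1.5) (-4, -1.5) (0, -1.4) (4, -1.5) (8, -1.5) (12, -1.5) (16, -1.5) (20, -1.5) (24, -1.5) (28, -1.5) (32, -1.5) (36, -1.5) (40, -1.6) (44, -21.1) (48, -21.2) (52, -9.1) 
foot rect [-0.8 -1.8] [62.8 91.3] a 0.32 z 158.6 2282
slopes deg [0.21 0.11] minmax [-32.4  30.6 -47.4  43.8]
outer [561.7 -17. ] [238.1  89.8] a 15.92 tool [1.000e-01 5.560e+01 1.674e+02]
d(mm) [-0.4  0.2 12.9] w [ 0.01 -0.04  0.03]
```

Request:
{"api": "drive_tool", "payload": {"increments": [{"dx": -0.0004, "dy": 0.0002, "dz": 0.002, "wx": 0, "wy": 0, "wz": 0, "claw": 0.015}, {"dx": 0, "dy": 0, "dz": 0.002, "wx": 0, "wy": 0, "wz": 0, "claw": 0.015}, {"dx": 0, "dy": 0, "dz": 0.002, "wx": 0, "wy": 0, "wz": 0, "claw": 0.015}, {"dx": 0, "dy": 0, "dz": 0.002, "wx": 0, "wy": 0, "wz": 0, "claw": 0.015}, {"dx": 0, "dy": 0, "dz": 0.002, "wx": 0, "wy": 0, "wz": 0, "claw": 0.015}, {"dx": 0, "dy": 0, "dz": 0.0015, "wx": 0, "wy": 0, "wz": 0, "claw": 0.015}, {"dx": 0, "dy": 0, "dz": 0.001, "wx": 0, "wy": 0, "wz": 0, "claw": 0.015}, {"dx": 0, "dy": 0, "dz": 0.0005, "wx": 0, "wy": 0, "wz": 0, "claw": 0.015}, {"dx": 0, "dy": 0, "dz": 0, "wx": 0, "wy": 0, "wz": 0, "claw": 0.015}, {"dx": 0, "dy": 0, "dz": 0, "wx": 0, "wy": 0, "wz": 0, "claw": 0.015}]}}

```text
t: 56.05
eef_pos: [0.5085, -0.0328, 0.1901]
tool_rot: [-0.0, 0.602, 0.799, 0.0]
contact_force: [-1.6, -0.1, -1.3]
gripper_width: 0.266
grasp_force: 80.3
```

Seating: half a millimetre more, release, rise, then measure.

Request:
{"api": "drive_tool", "payload": {"increments": [{"dx": 0, "dy": 0, "dz": 0.0005, "wx": 0, "wy": 0, "wz": 0, "claw": 0.015}, {"dx": 0, "dy": 0, "dz": 0, "wx": 0, "wy": 0, "wz": 0, "claw": 0.015}, {"dx": 0, "dy": 0, "dz": 0, "wx": 0, "wy": 0, "wz": 0, "claw": 0.026}, {"dx": 0, "dy": 0, "dz": 0, "wx": 0, "wy": 0, "wz": 0, "claw": 0.032}, {"dx": 0, "dy": 0, "dz": 0, "wx": 0, "wy": 0, "wz": 0, "claw": 0.045}, {"dx": 0, "dy": 0, "dz": 0, "wx": 0, "wy": 0, "wz": 0, "claw": 0.06}, {"dx": 0, "dy": 0, "dz": -0.02, "wx": 0, "wy": 0, "wz": 0, "claw": 0.06}, {"dx": 0, "dy": 0, "dz": -0.04, "wx": 0, "wy": 0, "wz": 0, "claw": 0.07}, {"dx": 0, "dy": 0, "dz": -0.04, "wx": 0, "wy": 0, "wz": 0, "claw": 0.07}, {"dx": 0, "dy": 0, "dz": -0.02, "wx": 0, "wy": 0, "wz": 0, "claw": 0.07}, {"dx": 0, "dy": 0, "dz": 0, "wx": 0, "wy": 0, "wz": 0, "claw": 0.07}]}}

```text
t: 57.42
eef_pos: [0.5093, -0.0329, 0.3107]
tool_rot: [0.001, 0.602, 0.799, 0.002]
contact_force: [-0.4, 0.0, -1.3]
gripper_width: 0.824
grasp_force: 0.0
```

```bash
python3 - <<'E'
from h import *
o=st();print(np.round(o["q"],2));shot("wrist","w26");rect("w26","wrist",(.505,-.033),.07,.155,.22);rect("w26","wrist",(.505,-.033),.06,.183,.2);rect("w26","wrist",(.6146,-.0015),.06,.155,.22)
goal([.509,-.377,.30],115.5);shot("top","t26");rect("t26","top",(.509,-.377),.12,.017,.032)
E
```

```text
t57.42 pos [ 0.5093 -0.0329  0.3107] yawx 105.99 z [ 0.0031  0.0016 -1.    ] F [-0.4  0.  -1.3] w 0.824 g 0.0
[-0.57  0.16  0.59  1.91 -0.1   1.1   0.33]
wrist w26 [507.1 -32.5] [24.1 99.9] a 15.9 z 0.1917 3426
wrist w26 [507.7 -34.7] [24.1 87.3] a 15.9 z 0.1915 2718
wrist w26 [615.9  -2.1] [ 25.1 100. ] a 16.4 z 0.1914 4303
d(mm) [-331.   -94.4    9. ] w [ 0.05 -0.05 -9.51]
top t26 [ 509.7 -377.1] [179.5  25.8] a 25.6 z 0.0235 590
```

```bash
python3 - <<'E'
from h import *
o,p,d=load("t26");P=cloud("top",d)
for x in(.4,.5,.6): 
    m=(abs(P[...,0]-x)<.02)&(P[...,2]>.48)&(P[...,2]<.58)&(P[...,1]<-.3);print(x,np.round(np.percentile(P[...,1][m],[95,99.5]),3) if m.sum() else None)
goal([.5097,-.3771,.25],25.6);goal([.5097,-.3771,.3107],106)
E
```

```text
0.4 [-0.552 -0.546]
0.5 [-0.499 -0.488]
0.6 [-0.441 -0.431]
d(mm) [-331.5  -93.3   58.3] w [-8.000e-02 -2.000e-02  8.039e+01]
d(mm) [-331.4  -93.3   -2.4] w [-0.04 -0.06 -0.01]
```

Request:
{"api": "drive_tool", "payload": {"increments": [{"dx": -0.0474, "dy": -0.0133, "dz": 0, "wx": 0, "wy": 0, "wz": 0, "claw": 0.07}, {"dx": -0.0474, "dy": -0.0133, "dz": 0, "wx": 0, "wy": 0, "wz": 0, "claw": 0.07}, {"dx": -0.0474, "dy": -0.0133, "dz": 0, "wx": 0, "wy": 0, "wz": 0, "claw": 0.07}, {"dx": -0.0474, "dy": -0.0133, "dz": 0, "wx": 0, "wy": 0, "wz": 0, "claw": 0.07}, {"dx": -0.0474, "dy": -0.0133, "dz": 0.02, "wx": 0, "wy": 0, "wz": 0, "claw": 0.07}, {"dx": -0.0474, "dy": -0.0133, "dz": 0.03, "wx": 0, "wy": 0, "wz": 0, "claw": 0.07}, {"dx": -0.0474, "dy": -0.0133, "dz": 0.03, "wx": 0, "wy": 0, "wz": 0, "claw": 0.07}, {"dx": 0, "dy": 0, "dz": 0.01, "wx": 0, "wy": 0, "wz": 10.05, "claw": 0.07}, {"dx": 0, "dy": 0, "dz": 0, "wx": 0, "wy": 0, "wz": 10.05, "claw": 0.07}, {"dx": 0, "dy": 0, "dz": 0, "wx": 0, "wy": 0, "wz": 10.05, "claw": 0.07}, {"dx": 0, "dy": 0, "dz": 0, "wx": 0, "wy": 0, "wz": 10.05, "claw": 0.07}, {"dx": 0, "dy": 0, "dz": 0, "wx": 0, "wy": 0, "wz": 10.05, "claw": 0.07}, {"dx": 0, "dy": 0, "dz": 0, "wx": 0, "wy": 0, "wz": 10.05, "claw": 0.07}, {"dx": 0, "dy": 0, "dz": 0, "wx": 0, "wy": 0, "wz": 10.05, "claw": 0.07}, {"dx": 0, "dy": 0, "dz": 0, "wx": 0, "wy": 0, "wz": 10.05, "claw": 0.07}, {"dx": 0, "dy": 0, "dz": 0, "wx": 0, "wy": 0, "wz": 0, "claw": 0.07}, {"dx": 0, "dy": 0, "dz": 0, "wx": 0, "wy": 0, "wz": 0, "claw": 0.07}]}}

```text
t: 59.65
eef_pos: [0.5099, -0.3773, 0.2183]
tool_rot: [-0.001, 0.975, 0.223, -0.001]
contact_force: [0.2, -0.6, -0.5]
gripper_width: 0.822
grasp_force: 0.0
```

```bash
python3 - <<'E'
from h import *
o=st();shot("wrist","w27");rect("w27","wrist",(.51,-.377),.12,.018,.032)
T=toolT(o);goal([.5097,-.3771,.05],25.6)
E
```

```text
t59.65 pos [ 0.5099 -0.3773  0.2183] yawx 25.76 z [-0.0016  0.001  -1.    ] F [ 0.2 -0.6 -0.5] w 0.822 g 0.0
wrist w27 [ 506.8 -381.3] [179.2  25. ] a 25.4 z 0.0251 3569
d(mm) [-1.000e-01 -2.000e-01  1.686e+02] w [-0.08  0.03  0.12]
```

Request:
{"api": "drive_tool", "payload": {"increments": [{"dx": -0.0035, "dy": 0.0025, "dz": 0.03, "wx": 0, "wy": 0, "wz": 0.3, "claw": 0.07}, {"dx": 0, "dy": 0, "dz": 0.045, "wx": 0, "wy": 0, "wz": 0, "claw": 0.07}, {"dx": 0, "dy": 0, "dz": 0.045, "wx": 0, "wy": 0, "wz": 0, "claw": 0.06}, {"dx": 0, "dy": 0, "dz": 0.04, "wx": 0, "wy": 0, "wz": 0, "claw": 0.06}, {"dx": 0, "dy": 0, "dz": 0.02, "wx": 0, "wy": 0, "wz": 0, "claw": 0.05}, {"dx": 0, "dy": 0, "dz": 0.01, "wx": 0, "wy": 0, "wz": 0, "claw": 0.04}, {"dx": 0, "dy": 0, "dz": 0, "wx": 0, "wy": 0, "wz": 0, "claw": 0.032}, {"dx": 0, "dy": 0, "dz": 0, "wx": 0, "wy": 0, "wz": 0, "claw": 0.028}, {"dx": 0, "dy": 0, "dz": 0, "wx": 0, "wy": 0, "wz": 0, "claw": 0.022}, {"dx": 0, "dy": 0, "dz": 0, "wx": 0, "wy": 0, "wz": 0, "claw": 0.016}, {"dx": 0, "dy": 0, "dz": 0, "wx": 0, "wy": 0, "wz": 0, "claw": 0.016}], "newtons": 70}}

```text
t: 61.08
eef_pos: [0.5088, -0.3815, 0.0306]
tool_rot: [0.0, 0.976, 0.219, 0.001]
contact_force: [-1.6, 0.6, 6.9]
gripper_width: 0.274
grasp_force: 69.1
```

Request:
{"api": "drive_tool", "payload": {"increments": [{"dx": 0, "dy": 0, "dz": -0.005, "wx": 0, "wy": 0, "wz": 0, "claw": 0.016}, {"dx": 0, "dy": 0, "dz": -0.025, "wx": 0, "wy": 0, "wz": 0, "claw": 0.016}, {"dx": 0, "dy": 0, "dz": -0.05, "wx": 0, "wy": 0, "wz": 0, "claw": 0.016}, {"dx": 0, "dy": 0, "dz": -0.05, "wx": 0, "wy": 0, "wz": 0, "claw": 0.016}, {"dx": 0, "dy": 0, "dz": -0.05, "wx": 0, "wy": 0, "wz": 0, "claw": 0.016}, {"dx": 0, "dy": 0, "dz": -0.05, "wx": 0, "wy": 0, "wz": 0, "claw": 0.016}, {"dx": 0, "dy": 0, "dz": 0, "wx": 0, "wy": 0, "wz": 0, "claw": 0.016}, {"dx": 0, "dy": 0, "dz": 0, "wx": 0, "wy": 0, "wz": 0, "claw": 0.016}]}}

```text
t: 62.08
eef_pos: [0.5078, -0.3806, 0.259]
tool_rot: [-0.001, 0.976, 0.219, 0.0]
contact_force: [-0.3, 1.2, -3.9]
gripper_width: 0.276
grasp_force: 69.4
```

```bash
cat >> h.py <<'E'
def tube(tag):
    o,p,d=load(tag);T=np.linalg.inv(toolT(o));Q=(cloud("wrist",d,o)@T[:3,:3].T+T[:3,3])*1e3;X,Y,Z=[Q[...,i] for i in range(3)]
    m=(abs(Y)<8)&(abs(X)<130)&(Z>-30)&(Z<30);k=m&(abs(X)<60)
    print("z",np.round([np.median(Z[m&(abs(X-x)<4)]) for x in(-10,20,50,80) if (m&(abs(X-x)<4)).sum()],1),"x extent",np.round([X[m].min(),np.percentile(X[m],99.8)],1))
    m=(abs(X-65)<15)&(abs(Z)<25)&(abs(Y)<30);print("y extent",np.round(np.percentile(Y[m],[1,99]),1))
E
python3 - <<'E'
from h import *
o=st();print(np.round(o["q"],2));shot("wrist","w28");tube("w28");goal([.5596,-.0172,.28],15.95)
E
```

```text
t62.08 pos [ 0.5078 -0.3806  0.259 ] yawx 25.28 z [-3.0e-04  1.8e-03 -1.0e+00] F [-0.3  1.2 -3.9] w 0.276 g 69.4
[-0.15  0.62  1.05  1.7  -0.58  1.17 -0.07]
z [5.4 5.5 5.6 5.6] x extent [-44.2  88.9]
y extent [-11.8  12.6]
d(mm) [ 202.  -306.2  -21.1] w [-0.16  0.04  9.33]
```

Request:
{"api": "drive_tool", "payload": {"increments": [{"dx": 0.002, "dy": 0, "dz": -0.04, "wx": 0, "wy": 0, "wz": 0, "claw": 0.016}, {"dx": 0.0255, "dy": -0.0381, "dz": 0, "wx": 0, "wy": 0, "wz": 0, "claw": 0.016}, {"dx": 0.0255, "dy": -0.0381, "dz": 0, "wx": 0, "wy": 0, "wz": 0, "claw": 0.016}, {"dx": 0.0255, "dy": -0.0381, "dz": 0, "wx": 0, "wy": 0, "wz": 0, "claw": 0.016}, {"dx": 0.0255, "dy": -0.0381, "dz": 0, "wx": 0, "wy": 0, "wz": 0, "claw": 0.016}, {"dx": 0.0255, "dy": -0.0381, "dz": 0, "wx": 0, "wy": 0, "wz": 0, "claw": 0.016}, {"dx": 0.0255, "dy": -0.0381, "dz": 0, "wx": 0, "wy": 0, "wz": 0, "claw": 0.016}, {"dx": 0.0255, "dy": -0.0381, "dz": 0, "wx": 0, "wy": 0, "wz": 0, "claw": 0.016}, {"dx": 0.0255, "dy": -0.0381, "dz": 0, "wx": 0, "wy": 0, "wz": 0, "claw": 0.016}, {"dx": 0, "dy": 0, "dz": 0, "wx": 0, "wy": 0, "wz": 9.3, "claw": 0.016}, {"dx": 0, "dy": 0, "dz": 0, "wx": 0, "wy": 0, "wz": 0, "claw": 0.016}, {"dx": 0, "dy": 0, "dz": 0, "wx": 0, "wy": 0, "wz": 0, "claw": 0.016}]}}

```text
t: 63.62
eef_pos: [0.5637, -0.0185, 0.2988]
tool_rot: [-0.0, 0.99, 0.14, -0.001]
contact_force: [-0.2, -0.9, -3.4]
gripper_width: 0.274
grasp_force: 69.8
```

```bash
python3 - <<'E'
from h import *
o=st();shot("wrist","w29");tube("w29")
rect("w29","wrist",(.6165,-.001),.06,.15,.22);rect("w29","wrist",(.56,-.017),.17,.032,.04);goal([.5628,-.017,.26],15.95)
E
```

```text
t63.62 pos [ 0.5637 -0.0185  0.2988] yawx 16.05 z [-1.5e-03  1.0e-04 -1.0e+00] F [-0.2 -0.9 -3.4] w 0.274 g 69.8
z [5.4 5.5 5.6 5.6] x extent [-44.5  88.9]
y extent [-11.5  12.9]
wrist w29 [607.1  32.1] [23.9 29.1] a 16.9 z 0.1919 1429
wrist w29 [513.6  11.1] [125.5   9.4] a 15.9 z 0.0357 570
d(mm) [-0.5 -1.8 39. ] w [-0.05  0.05  0.06]
```

View pics/w29.png

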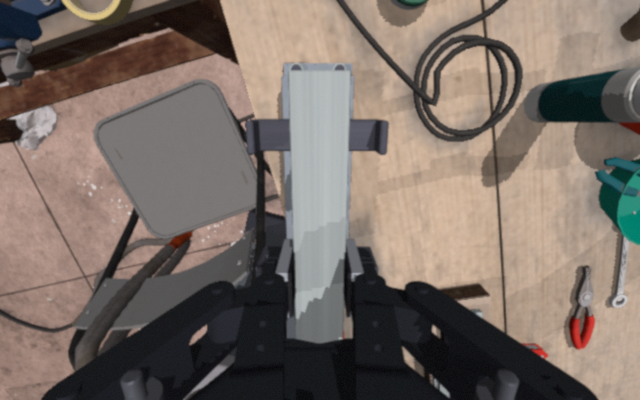

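Request:
{"api": "drive_tool", "payload": {"increments": [{"dx": -0.0005, "dy": -0.001, "dz": 0.02, "wx": 0, "wy": 0, "wz": 0.06, "claw": 0.016}, {"dx": 0, "dy": 0, "dz": 0.025, "wx": 0, "wy": 0, "wz": 0, "claw": 0.016}, {"dx": 0, "dy": 0, "dz": 0.018, "wx": 0, "wy": 0, "wz": 0, "claw": 0.016}, {"dx": 0, "dy": 0, "dz": 0.008, "wx": 0, "wy": 0, "wz": 0, "claw": 0.016}, {"dx": 0, "dy": 0, "dz": 0.002, "wx": 0, "wy": 0, "wz": 0, "claw": 0.016}, {"dx": 0, "dy": 0, "dz": 0.002, "wx": 0, "wy": 0, "wz": 0, "claw": 0.016}, {"dx": 0, "dy": 0, "dz": 0.001, "wx": 0, "wy": 0, "wz": 0, "claw": 0.016}, {"dx": 0, "dy": 0, "dz": 0, "wx": 0, "wy": 0, "wz": 0, "claw": 0.016}, {"dx": 0, "dy": 0, "dz": 0, "wx": 0, "wy": 0, "wz": 0, "claw": 0.016}]}}

```text
t: 64.8
eef_pos: [0.5637, -0.0167, 0.2235]
tool_rot: [-0.0, 0.99, 0.139, 0.0]
contact_force: [-0.6, -0.0, -4.0]
gripper_width: 0.277
grasp_force: 69.9
```

Request:
{"api": "drive_tool", "payload": {"increments": [{"dx": 0, "dy": 0, "dz": 0.001, "wx": 0, "wy": 0, "wz": 0, "claw": 0.016}, {"dx": 0, "dy": 0, "dz": 0.0005, "wx": 0, "wy": 0, "wz": 0, "claw": 0.016}, {"dx": 0, "dy": 0, "dz": 0.0005, "wx": 0, "wy": 0, "wz": 0, "claw": 0.016}, {"dx": 0, "dy": 0, "dz": 0, "wx": 0, "wy": 0, "wz": 0, "claw": 0.016}, {"dx": 0, "dy": 0, "dz": 0, "wx": 0, "wy": 0, "wz": 0, "claw": 0.016}]}}

```text
t: 65.42
eef_pos: [0.564, -0.0168, 0.2221]
tool_rot: [-0.001, 0.99, 0.139, 0.0]
contact_force: [-1.7, 1.0, 5.5]
gripper_width: 0.276
grasp_force: 71.0
```

Contact at the predicted height; release and retreat.

Request:
{"api": "drive_tool", "payload": {"increments": [{"dx": 0, "dy": 0, "dz": 0, "wx": 0, "wy": 0, "wz": 0, "claw": 0.028}, {"dx": 0, "dy": 0, "dz": 0, "wx": 0, "wy": 0, "wz": 0, "claw": 0.035}, {"dx": 0, "dy": 0, "dz": 0, "wx": 0, "wy": 0, "wz": 0, "claw": 0.045}, {"dx": 0, "dy": 0, "dz": 0, "wx": 0, "wy": 0, "wz": 0, "claw": 0.055}, {"dx": 0, "dy": 0, "dz": -0.015, "wx": 0, "wy": 0, "wz": 0, "claw": 0.055}, {"dx": 0, "dy": 0, "dz": -0.035, "wx": 0, "wy": 0, "wz": 0, "claw": 0.055}, {"dx": -0.02, "dy": 0, "dz": -0.05, "wx": 0, "wy": 0, "wz": 0, "claw": 0.055}, {"dx": -0.04, "dy": 0, "dz": -0.04, "wx": 0, "wy": 0, "wz": 0, "claw": 0.055}, {"dx": -0.04, "dy": 0, "dz": 0, "wx": 0, "wy": 0, "wz": 0, "claw": 0.055}, {"dx": 0, "dy": 0, "dz": 0, "wx": 0, "wy": 0, "wz": 0, "claw": 0.055}]}}

```text
t: 66.68
eef_pos: [0.4777, -0.0399, 0.3667]
tool_rot: [-0.008, 0.991, 0.135, -0.006]
contact_force: [-0.1, 0.1, 0.5]
gripper_width: 0.648
grasp_force: 0.0
```

```bash
python3 - <<'E'
from h import *
st();shot("wrist","w30");shot("scene","s30")
rect("w30","wrist",(.5628,-.017),.13,.205,.23);pockets("w30");rect("s30","scene",(.5628,-.017),.13,.205,.235)
for n,t in(("scene","s30"),):
    rect(t,n,(.27,-.3575),.06,.046,.064);rect(t,n,(.37,-.31),.075,.046,.064);rect(t,n,(.507,-.033),.07,.15,.2);rect(t,n,(.617,-.002),.07,.15,.2)
E
```

```text
t66.67 pos [ 0.4777 -0.0399  0.3667] yawx 15.54 z [-0.0134  0.0151 -0.9998] F [-0.1  0.1  0.5] w 0.648 g 0.0
wrist w30 [554.4 -20.5] [160.5  25.1] a 16.0 z 0.2166 5373
outer [575.7 -49.1] [128.2  22.8] a 16.61 tool [ 94.9  41.  329.7]
scene s30 [564.  -18.2] [180.9  29.7] a 16.0 z 0.2172 487
scene s30 [ 269.4 -358.6] [62.9 91.6] a 25.9 z 0.0551 927
scene s30 [ 370.6 -309.7] [95.6 60.2] a 25.0 z 0.0551 747
scene s30 [512.3 -29.4] [86.  94.7] a 48.7 z 0.1914 372
scene s30 [607.2 -21. ] [58.5 83.7] a 74.2 z 0.1876 210
```

View pics/s30.png

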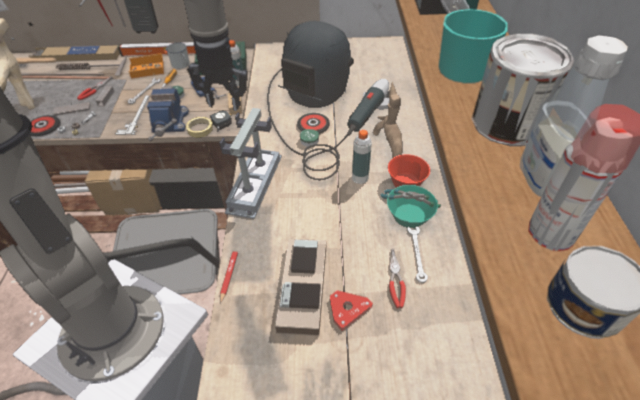

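```bash
python3 -c "
from station import *
print(hand_in())"
```

```text
the job is handed in; nothing more can be done
None
```

The job is handed in: both blanking plates lie flat on the board, both stands are seated in the rail, and the one tube present is centred across them between the lugs; the first plate got knocked off the board onto the bench mid-run (it ended up underside up) and I put it back.

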